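# Scan in the sample jar and hold its sample in the metal tester

## Robot

A 6-joint arm with a two-finger parallel gripper is mounted at the origin on a cart in front of the work surface, level with it; the furniture and walls round the work are solid. World frame = base frame: x ahead of the robot, y to its left, z up, the work surface at z = 0. Lengths are in m, angles in degrees, forces in N, time in s.
With the tool pointing down it reaches from about 0.4 to 0.825 m from the base axis. Payload 7 kg.
Tool frame: the origin (TCP) lies midway between the tips of the shut fingers; the grasp point (between the pads) lies 19 mm behind it; z points along the fingers, y is the direction in which the jaws open and shut (so a half turn about z gives the same grasp; the last joint's range is limited). The gripper opens to 85 mm and grips with 20 to 120 N. Pads are 22 mm wide; open, the fingers measure 114 mm over their backs; the gripper's body (76 mm by 85 mm) begins 54 mm behind the grasp point. The pads swing forward as they close: fully open they stand 13 mm farther back than shut.
Start: joints at [91.278, 20.546, 0.682, 0, -70.136, -16.507], TCP at [0.177, 0.651, 0.231] pointing down, gripper open.
Joint ranges: [-176.03, 176.03], [-82.01, 121.73], [-58.28, 71.71], [-173.87, 95.51], [-174.79, -0.11], [-173.66, 173.66]. Speed limits (degrees/s): [136.94, 136.94, 172.46, 180, 180, 180].

## Interface

Orientations are given as [roll, pitch, yaw] about the fixed x, y, z axes, in that order (R = Rz(yaw) Ry(pitch) Rx(roll)).
In Python, from workcell import read_state, camera, ticket gives the robot as it stands.
- The arm moves only by the shell command python3 -m pendant 'ROWS'. ROWS is JSON, a list of rows, each an object of numbers: "x", "y", "z": the shift along the tool's x, y, z in cm; "ax", "ay", "az": the turn, a rotation vector about the tool's x, y, z in rad; "gripper": the finger opening in cm, from 0 to 8.54. In form: [{"x": .., "y": .., "z": .., "ax": .., "ay": .., "az": .., "gripper": ..}, ...]. A call has 1 to 5 rows; each row is the pose to reach, as a shift and turn from the pose commanded when the call began, along the tool's axes at that moment; what a row does not reach only later rows make up. A row lasts 1/12 s, in which the tool goes at most 41.7 mm and 7.16 degrees, less where a joint would pass 70% of its speed; a pose out of reach is approached as far as the arm can. A call with a gripper value outside its range is refused whole. The fingers move at their own pace and stop on an object; the grip force is fixed at half the most. Time passes only in rows, so rows that repeat a pose let the fingers close. It gives the time, the measured TCP pose, the force and the opening at its end, in the units of the state.
- read_state(): the state, without advancing time (a new reading comes with each control period).
- camera(name): name is "scene" or "top"; returns a dict with "frame" (480x640x3 uint8, blue, green, red), "range_z" (480x640 float32, m along the optical axis (not along the pixel's ray), 0 where there is no reading), "fx", "fy", "cx", "cy" (pixels), "xyz" and "orientation" of the camera in the world. Camera axes: x right, y down, z forward; pixel columns grow to the right and rows downward; lengths in m; the calibration is good to about 2 mm. A picture is of the moment at which its call begins.
- ticket.sign_off(): hands the job in, once; it reports no verdict.
The state is a dict: "time_s": time; "joint_positions": joint angles; "qvel": joint speeds; "joint_torque": joint torques, N m; "position": TCP position; "tool_rot": TCP orientation; "ft_force": force on the tool from outside, world axes, zero at the start; "wrist_torque": the same for the moment, N m; "width": finger opening in m.
Only numpy, scipy, OpenCV 4.12 (cv2) and the standard library are available. Lean on these libraries where they do the work, as an engineer would, in place of code of your own. Each camera call takes 0.05 s, during which the arm holds its last target. There are 200 camera calls.

## Task

Turn the sample jar on the code reader's plate, leaving it standing within the printed ring, until its blue mark squarely faces the reader's window, and let go of it. Then pick up the sample carrier, feed its brass-coupon end straight through the narrow window of the metal tester, without forcing it, up to the red line, and finish while still holding it there clear of the bench, not pressing on the tester. Leave the tin, the bottle and the pot where they are.

Things in the scene. Friction and masses are not known exactly. Their poses are not given: they have to be found in the camera images.
- jar: loose round glass jar with grey lid, 49 mm diameter, 52 mm tall, about 0.1 kg, standing on the reader's 4 mm plate. Origin: centre of its underside; z up; its own +x axis points to the blue mark. It turns freely in place; it may need up to half a turn, either way
- jar_mark (a point): middle of the blue mark on the jar's side (22 mm wide, 30 mm high), 24.5 mm from the jar's axis along its +x, 19 mm above its underside; a blue stripe on the lid runs from near the centre to the rim above it
- reader: fixed code reader: grey base plate 155 x 78 mm, 4 mm thick, with a white printed ring (62 mm diameter) that the jar stands in, and behind it a black block 66 mm wide, 50 mm high. Origin: centre of the ring, on the bench; +x points from the ring to the block, z up. The mark faces the window when the jar's +x points along the reader's +x
- reader_spot (a point): centre of the printed ring, on the plate's top (4 mm above the bench)
- reader_window (a point): middle of the reader's dark window with its red line, on the block's face 74 mm from the ring's centre, 30 mm above the bench; axes as the reader's
- carrier: loose sample carrier: a straight flat bar 180 long (x), 24 wide (y), 14 high (z) mm, 0.14 kg, lying flat on the bench. Front (+x) 110 mm bright aluminium with a brass coupon on top near the end and a red line round it 40 mm from the front end; rear 70 mm is the black handle. Origin: centre of its underside; balance point about 24 mm behind the origin
- carrier_tip (a point): centre of the carrier's front end face, 90 mm ahead of the origin, 7 mm above the underside; axes as the carrier's
- carrier_grip (a point): where to grip the handle across its 24 mm width: 35 mm behind the origin, 125 mm behind the tip, at mid-height (7 mm above the underside)
- tester: fixed metal tester: white and blue cabinet 140 wide, 150 deep, 116 high (mm) with a window in its white front plate. Origin: on the bench below the front face, under the window's middle; +x points into the cabinet through the window, z up
- tester_window (a point): middle of the window in the plane of the white front face, 75 mm above the bench; axes as the tester's. The opening is 28 mm wide (y) and 18 mm high (z), 2 mm of clearance all round the carrier; the front plate is 8 mm thick, a black bevelled frame that leads in stands 4 mm proud of it, and the hollow behind is free for 130 mm
- tin: loose flat round tin with green lid, 63 mm diameter, 19 mm high; leave alone. Origin: centre of its underside
- bottle: loose small pink bottle with white cap, 30 mm diameter, 60 mm tall; leave alone. Origin: centre of its underside
- pot: loose small red pot, 41 mm diameter, 30 mm high; leave alone. Origin: centre of its underside

How it is judged (in metres and radians):
On the way, in this order (a step that is already met when the one before it is completed fails the run):
1. the jar stands in the ring with its mark facing the reader's window and is let go (angle between the x axis of jar and the x axis of reader, either way round below 0.3 rad and horizontal distance between jar_mark and reader_window below 0.065 m and horizontal distance between jar and reader_spot below 0.012 m and angle between jar's own z axis and vertical below 0.08 rad and height (world z) of jar below 0.015 m and contact force between jar and the arm below 0.1 N and contact force between jar and the fingers below 0.1 N and linear speed of jar below 0.02 m/s), for 0.3 s.
2. the carrier's coupon end is through the window up to the red line, held by the gripper (x of carrier_tip in the frame of tester_window between 0.032 and 0.048 m and y of carrier_tip in the frame of tester_window between -0.006 and 0.006 m and z of carrier_tip in the frame of tester_window between -0.006 and 0.006 m and angle between the x axis of carrier and the x axis of tester, either way round below 0.1 rad and angle between the z axis of carrier and the z axis of tester, either way round below 0.12 rad and contact force between carrier and the fingers above 2 N and contact force between carrier and tester below 5 N and height (world z) of carrier above 0.05 m and linear speed of carrier below 0.02 m/s), for 0.3 s.
At the end, for the whole second after the job is handed in: Jar upright, untouched, within 12 mm of the ring's centre, mark within 0.3 rad of facing the window. Carrier gripped and at rest, coupon end in the tester's window, tip 32 to 48 mm past the front face, in line within 0.1 rad, level within 0.12 rad, pressing on the tester with under 5 N (all of step 1 and all of step 2); the arm keeps its last pose, push and grip.
It fails at once if the tin is disturbed (moved more than 20 mm) (distance of tin from where it was at the start of the episode above 0.02 m).
It fails at once if the bottle is disturbed (moved more than 20 mm) (distance of bottle from where it was at the start of the episode above 0.02 m).
It fails at once if the pot is disturbed (moved more than 20 mm) (distance of pot from where it was at the start of the episode above 0.02 m).
It fails at once if the jar is tipped over (tilted by more than 0.5 rad) (angle between jar's own z axis and vertical above 0.5 rad).
It fails at once if the carrier is forced against the tester (more than 25 N) (contact force between carrier and tester above 25 N).
It also fails if it takes over 64 s, if anything falls off the work surface, if the arm or the gripper's body presses on something with over 40 N, if the wrist force passes 120 N, or if a joint passes its speed limit or range.

## Working session

There is one attempt and no reset: what is moved stays moved. The work goes in short steps, Python scripts to look and compute and a shell command to move; the robot and the scene stay as the last step left them, time stands still between calls to the robot, and variables do not carry over. Pictures are saved under pics/ and viewed, about 8 in all and at most 12, crops included, and the job is handed in when it is done.

```bash
ls; mkdir -p pics; cat > h.py <<'E'
import numpy as np, cv2
from scipy.spatial.transform import Rotation as R
from workcell import read_state, camera, ticket
def rot(o): return R.from_euler('xyz',o,degrees=True).as_matrix()
def cast(c,u,v,z):
    d=rot(c['orientation'])@np.array([(u-c['cx'])/c['fx'],(v-c['cy'])/c['fy'],1]); p=np.array(c['xyz'])
    return p+d*(z-p[2])/d[2]
def proj(c,P):
    q=rot(c['orientation']).T@(np.array(P)-c['xyz']); return q[0]/q[2]*c['fx']+c['cx'],q[1]/q[2]*c['fy']+c['cy']
def cloud(c):
    v,u=np.mgrid[:480,:640]; z=c['range_z']
    q=np.stack([(u-c['cx'])/c['fx']*z,(v-c['cy'])/c['fy']*z,z],-1)
    return q@rot(c['orientation']).T+np.array(c['xyz'])
E
python3 - <<'E'
from h import *
print(read_state())
for n in ('scene','top'):
    c=camera(n); cv2.imwrite(f'pics/{n}0.png',c['frame']); print(n,{k:c[k] for k in c if k not in('frame','range_z')})
    np.savez(f'{n}0.npz',**c)
E
```

```text
pics
{'time_s': 0.0, 'joint_positions': array([ 9.12784059e+01,  2.05922588e+01,  6.32096509e-01, -1.79724932e-02,
       -7.01364429e+01, -1.65072252e+01]), 'qvel': array([ 0.08255049,  0.00793912,  0.05233029,  0.00174163, -0.05275718,
        0.04884418]), 'joint_torque': array([-8.93639444e-04, -5.83321559e+01,  2.93416107e+01,  6.93629399e+00,
       -5.94567027e-03,  1.08376403e-05]), 'position': array([0.17721406, 0.65080928, 0.23034841]), 'tool_rot': array([ 1.79902576e+02, -1.12526257e-02, -1.52349307e+01]), 'ft_force': array([ 0.63584507,  0.64147611, -0.75894824]), 'wrist_torque': array([ 0.02773038,  0.00692807, -0.04121467]), 'width': 0.08512297744427148}
scene {'fx': 530.3659558287244, 'fy': 530.3659558287244, 'cx': 318.17179299288273, 'cy': 237.0496322444142, 'xyz': array([0.34476862, 0.30717221, 0.79340632]), 'orientation': array([-140.53760109,    0.15987995, -155.71651513])}
top {'fx': 567.4361589402382, 'fy': 567.4361589402382, 'cx': 302.8014031197849, 'cy': 226.32078416929755, 'xyz': array([ 0.51987981, -0.19812058,  0.9844423 ]), 'orientation': array([-175.59702619,   -1.44064975,  -88.54618499])}
```

View pics/scene0.png

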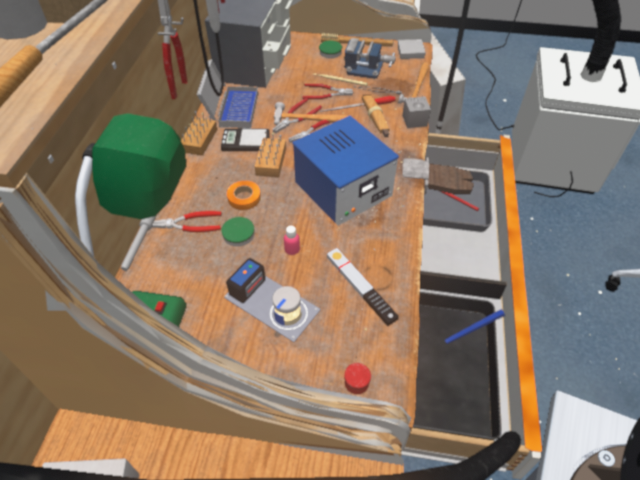

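View pics/top0.png

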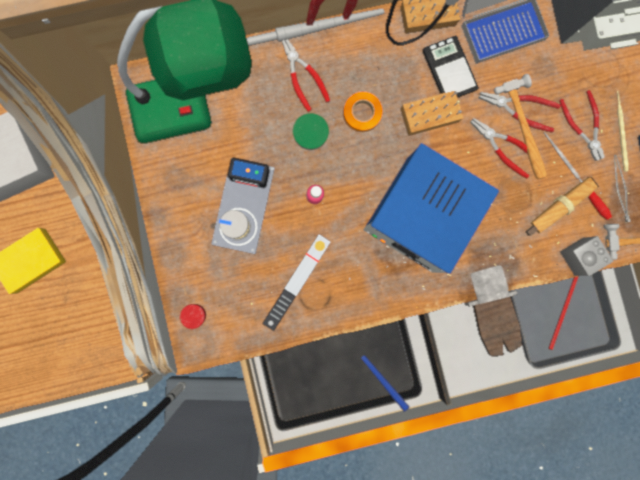

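Scene view: jar at (287,303) with the lid stripe pointing left, carrier tip at (333,253) and handle at (393,320), tester window at (368,187). Top view: carrier tip (323,240), handle (272,325), jar (237,225), tester roof centred at (433,208).

```bash
cat > m.py <<'E'
from h import *
def load(n): return dict(np.load(n))
s=load('scene0.npz'); t=load('top0.npz')
hsv=lambda c: cv2.cvtColor(c['frame'],cv2.COLOR_BGR2HSV)
ct=cloud(t); cs=cloud(s)
def pick(c,cl,lo,hi,box): # box u0 v0 u1 v1
    m=cv2.inRange(hsv(c),lo,hi); k=np.zeros_like(m); k[box[1]:box[3],box[0]:box[2]]=m[box[1]:box[3],box[0]:box[2]]; return k>0
# roof of tester
for n,c,cl,b in(('top',t,ct,(340,130,520,290)),('scene',s,cs,(280,100,410,225))):
    m=pick(c,cl,(95,90,40),(125,255,255),b); P=cl[m]; P=P[(P[:,2]>.105)&(P[:,2]<.127)]
    r=cv2.minAreaRect((P[:,:2]*1000).astype(np.float32)); print('roof',n,len(P),np.median(P[:,2]),r); print(cv2.boxPoints(r).round(0).tolist())
# carrier by height
for n,c,cl,b in(('top',t,ct,(250,225,345,340)),('scene',s,cs,(318,240,410,335))):
    m=np.zeros((480,640),bool); m[b[1]:b[3],b[0]:b[2]]=1; m&=(cl[...,2]>.009)&(cl[...,2]<.025); P=cl[m]
    r=cv2.minAreaRect((P[:,:2]*1000).astype(np.float32)); print('carrier',n,len(P),np.median(P[:,2]),r); print(cv2.boxPoints(r).round(0).tolist())
# jar lid
for n,c,cl,b in(('top',t,ct,(210,190,275,260)),('scene',s,cs,(260,275,320,335))):
    m=np.zeros((480,640),bool); m[b[1]:b[3],b[0]:b[2]]=1; k=m&(cl[...,2]>.05)&(cl[...,2]<.065); P=cl[k]
    print('jar',n,len(P),np.median(P[:,2]),cv2.minEnclosingCircle((P[:,:2]*1000).astype(np.float32)),P.mean(0))
    bl=pick(c,cl,(95,90,60),(125,255,255),b)&(cl[...,2]>.045); v,u=np.nonzero(bl); Q=np.array([cast(c,a,d,.056) for a,d in zip(u,v)]); print('stripe',len(u),u.mean(),v.mean(),Q.mean(0), Q.min(0),Q.max(0))
# reader: plate (z 2-8mm grey) and block
for n,c,cl,b in(('top',t,ct,(200,140,290,265)),('scene',s,cs,(215,250,325,345))):
    m=np.zeros((480,640),bool); m[b[1]:b[3],b[0]:b[2]]=1; H=hsv(c)
    g=m&(H[...,1]<60)&(abs(cl[...,2]-.004)<.008); P=cl[g]; r=cv2.minAreaRect((P[:,:2]*1000).astype(np.float32)); print('plate',n,len(P),r); print(cv2.boxPoints(r).round(0).tolist())
    k=m&(cl[...,2]>.042)&(cl[...,2]<.053)&(H[...,2]<110)
    P=cl[k]; print('block',n,len(P),P.mean(0),cv2.minAreaRect((P[:,:2]*1000).astype(np.float32)))
for n,u,v,z in(('tin',310,131,.019),('bottle',316,194,.06),('pot',192,316,.03),('handle end',272,325,.014),('tip',323,240,.014)): print(n,cast(t,u,v,z))
print('window scene',cs[187,368], [cast(s,u,v,.014).round(3) for u,v in((333,253),(393,320))])
E
python3 m.py; python3 - <<'E'
import sys; sys.path.insert(0,'.')
import cv2
f=cv2.imread('pics/scene0.png'); t=cv2.imread('pics/top0.png')
a=cv2.resize(f[130:340,215:425],(600,600),interpolation=cv2.INTER_CUBIC)
cv2.imwrite('pics/cropA.png',a)
E
```

```text
roof top 8958 0.11664408761209327 ((622.0225219726562, -421.618896484375), (143.26673889160156, 153.4555206298828), 59.66510009765625)
[[520.0, -445.0], [652.0, -522.0], [724.0, -399.0], [592.0, -321.0]]
roof scene 4046 0.11527736635442326 ((620.2869262695312, -420.6817321777344), (145.032470703125, 155.95697021484375), 60.11115646362305)
[[517.0, -445.0], [652.0, -522.0], [724.0, -397.0], [589.0, -319.0]]
carrier top 1501 0.014600820520954239 ((527.0349731445312, -165.90602111816406), (130.20468139648438, 180.07275390625), 58.896175384521484)
[[416.0, -175.0], [570.0, -268.0], [638.0, -157.0], [484.0, -64.0]]
carrier scene 1214 0.013410015278650655 ((497.2418212890625, -210.6956787109375), (26.83107566833496, 180.30368041992188), 59.33915710449219)
[[413.0, -176.0], [568.0, -268.0], [582.0, -245.0], [427.0, -153.0]]
jar top 634 0.05727223187422181 ((592.9296264648438, -104.73635864257812), 23.854692459106445) [ 0.59299639 -0.10565863  0.05721093]
stripe 41 224.53658536585365 221.70731707317074 [ 0.59603251 -0.0913522   0.056     ] [ 0.59242435 -0.10039806  0.056     ] [ 0.60027417 -
[... 636 characters left out ...]
 79.32880401611328)
plate scene 1966 ((658.1467895507812, -128.395751953125), (103.94074249267578, 231.93138122558594), 69.49472045898438)
[[531.0, -136.0], [749.0, -218.0], [785.0, -120.0], [568.0, -39.0]]
block scene 313 [ 0.67543008 -0.11728168  0.04770869] ((679.8073120117188, -124.36488342285156), (65.03900909423828, 37.579246520996094), 79.2477798461914)
tin [ 0.76050452 -0.22876271  0.019     ]
bottle [ 0.64547388 -0.23988442  0.06      ]
pot [ 0.43977105 -0.04020873  0.03      ]
handle end [ 0.42650427 -0.17278983  0.014     ]
tip [ 0.57265594 -0.25584127  0.014     ]
window scene [ 0.55754234 -0.39371597  0.06303346] [array([ 0.57 , -0.253,  0.014]), array([ 0.421, -0.163,  0.014])]
```

View pics/cropA.png

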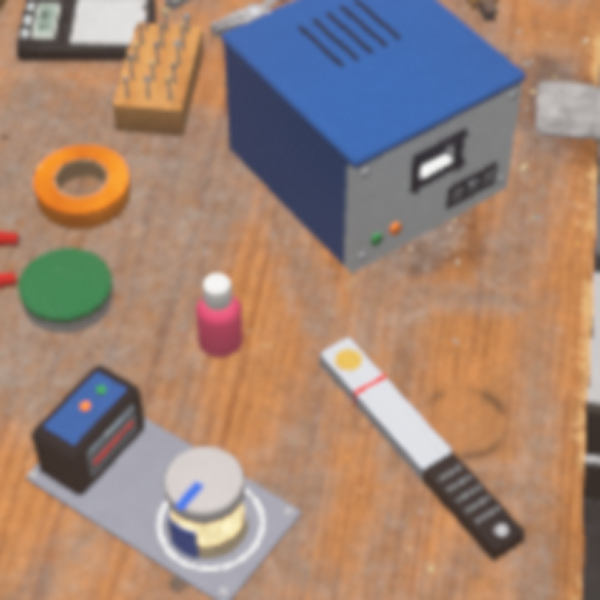

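Crop: the jar's mark faces lower left (stripe 75°, target about −11°). The carrier already lies roughly parallel to the tester's axis, and a curved wall lies between the arm and the bench. Next I check wall heights, the window centre and the exact angles.

```bash
cat > m2.py <<'E'
from m import *
print('-----')
A=np.concatenate([ct.reshape(-1,3)[t['range_z'].ravel()>0],cs.reshape(-1,3)[s['range_z'].ravel()>0]])
print('height mm max; rows x .2...9, cols y .7..-.5')
ys=np.arange(.7,-.5,-.1)
for x in np.arange(.1,.9,.1):
    print(round(x,1),[ (lambda q:int(q[:,2].max()*1000) if len(q) else None)(A[(abs(A[:,0]-x)<.05)&(abs(A[:,1]-y)<.05)]) for y in ys])
for n,c,cl,b in(('top',t,ct,(210,190,275,260)),('scene',s,cs,(260,275,320,335))):
    bl=pick(c,cl,(95,90,60),(125,255,255),b)&(cl[...,2]>.052); v,u=np.nonzero(bl); Q=np.array([cast(c,a,d,.056)[:2] for a,d in zip(u,v)])*1000
    print('stripe fit',cv2.fitLine(Q.astype(np.float32),cv2.DIST_L2,0,.01,.01).ravel())
    H=hsv(c); m=np.zeros((480,640),bool); m[b[1]:b[3],b[0]:b[2]]=1
    w=m&(H[...,1]<45)&(H[...,2]>195)&(cl[...,2]<.02); v,u=np.nonzero(w)
    Q=np.array([cast(c,a,d,.004)[:2] for a,d in zip(u,v)])*1000; print('ring',len(Q),cv2.minEnclosingCircle(Q.astype(np.float32)),cv2.fitEllipse(Q.astype(np.float32)))
# front plane of tester from scene cloud
th=np.radians(-30.); n=np.array([np.cos(th),np.sin(th)])
m=np.zeros((480,640),bool); m[130:230,330:405]=1; m&=(cs[...,2]>.02)&(cs[...,2]<.11); P=cs[m]
d=P[:,:2]@n; h,e=np.histogram(d,np.arange(.6,.85,.004)); f=e[h.argmax()]+.002; P=P[abs(d-f)<.006]
vx,vy,x0,y0=cv2.fitLine(P[:,:2].astype(np.float32)*1000,cv2.DIST_HUBER,0,.01,.01).ravel(); print('front line dir',np.degrees(np.arctan2(vy,vx)),x0,y0,'face d',f,np.median(P[:,:2]@n))
# dark frame & white hole pixels on front plane
def onplane(c,u,v,fd):
    dd=rot(c['orientation'])@np.array([(u-c['cx'])/c['fx'],(v-c['cy'])/c['fy'],1]);p=c['xyz']
    N=np.array([n[0],n[1],0]); return p+dd*(fd-N@p)/(N@dd)
g=hsv(s)
for nm,mm in(('dark',g[...,2]<70),('white',g[...,2]>200)):
    k=np.zeros((480,640),bool);k[174:200,357:380]=mm[174:200,357:380]
    v,u=np.nonzero(k); Q=np.array([onplane(s,a,b_,np.median(P[:,:2]@n)-(.004 if nm=='dark' else 0)) for a,b_ in zip(u,v)])
    l=Q[:,:2]@np.array([-n[1],n[0]]); print(nm,len(u),u.mean(),v.mean(),'lat',l.min(),l.max(),l.mean(),'z',Q[:,2].min(),Q[:,2].max(),Q[:,2].mean(),Q.mean(0))
print('plate lat range',(P[:,:2]@np.array([-n[1],n[0]])).min(),(P[:,:2]@np.array([-n[1],n[0]])).max())
E
python3 m2.py | sed '1,/-----/d'
```

```text
height mm max; rows x .2...9, cols y .7..-.5
0.1 [None, None, -930, -928, -927, -827, -148, 199, 184, 4, -227, -234]
0.2 [None, None, None, -236, -235, -236, 314, 155, -243, -230, -228, -228]
0.3 [None, None, None, None, 1, 517, 416, 165, 2, -302, -343, -280]
0.4 [None, None, None, None, 625, 545, 71, 70, 35, 18, 7, 5]
0.5 [None, None, None, None, 625, 31, 108, 106, 33, 19, 16, 120]
0.6 [None, None, None, None, 68, 30, 203, 120, 61, 65, 120, 121]
0.7 [None, None, None, None, 71, 429, 477, 478, 355, 63, 41, 121]
0.8 [None, None, None, None, 105, 378, 480, 499, 503, 484, 441, 383]
stripe fit [ 1.9070058e-01  9.8164827e-01  5.9603253e+02 -9.1352203e+01]
ring 229 ((588.3565063476562, -116.23287200927734), 40.003013610839844) ((593.1417846679688, -108.31271362304688), (62.01628494262695, 65.83928680419922), 137.21376037597656)
stripe fit [ 1.3265571e-01  9.9116218e-01  5.9476874e+02 -9.2293549e+01]
ring 223 ((597.862548828125, -117.97628784179688), 44.51932907104492) ((594.8575439453125, -114.03788757324219), (61.8570671081543, 77.3197250366211), 34.60227584838867)
front line dir 59.55032 556.81024 -381.7398 face d 0.674 0.6731231301332605
dark 90 369.1222222222222 186.34444444444443 lat -0.08462467590384806 -0.030760051906763373 -0.055249324931732305 z 0.029026804273880935 0.09617010193992348 0.0772936969662496 [ 0.55185297 -0.38240888  0.0772937 ]
white 32 366.75 187.34375 lat -0.06593969813386727 -0.04342632576405278 -0.05290433562429161 z 0.06806670075390997 0.07808265184938645 0.07294461174843617 [ 0.55648956 -0.38237806  0.07294461]
plate lat range -0.12734518299956796 0.016238287974938783
```

```bash
python3 - <<'E'
from h import *
W=np.full((90,140),-1.)
for n in('scene','top'):
    c=dict(np.load(n+'0.npz')); P=cloud(c)[c['range_z']>0]
    i=(P[:,0]*100).astype(int); j=((.8-P[:,1])*100).astype(int); ok=(i>=0)&(i<90)&(j>=0)&(j<140)
    np.maximum.at(W,(i[ok],j[ok]),P[ok,2])
im=np.clip(W/.7*255,0,255).astype(np.uint8); im=cv2.applyColorMap(im,cv2.COLORMAP_JET); im[W<-.02]=0
im=cv2.resize(im[::-1],None,fx=5.5,fy=5.5,interpolation=cv2.INTER_NEAREST)
for k in range(0,14): cv2.putText(im,f'{.8-k*.1:.1f}',(int(k*55),490),0,.4,(255,255,255),1)
for k in range(0,9): cv2.putText(im,f'{k*.1:.1f}',(0,int(495-k*55)),0,.4,(255,255,255),1)
cv2.imwrite('pics/hm.png',im)
for y in np.arange(.4,-.12,-.04):
    j=int((.8-y)*100); print(round(y,2),[int(1000*W[i:i+4,j:j+4].max()) for i in range(20,88,4)])
E
```

```text
0.4 [-238, -1000, -1000, -1000, -1000, -1000, -1000, -1000, -1000, -1000, -1000, -1000, -1000, -1000, -1000, -1000, -1000]
0.36 [-235, -1000, -1000, -1000, -1000, -1000, -1000, -1000, -1000, -1000, -1000, -1000, -1000, -1000, -1000, -1000, -1000]
0.32 [-237, -3, 0, 0, 0, 613, 625, 29, 28, 0, 41, -1000, -1000, -1000, -1, 69, -1000]
0.28 [-236, 0, 0, 1, 565, 580, 29, 32, 31, 28, 58, 71, 71, 71, 68, 117, -1000]
0.24 [-238, -6, 0, 528, 545, 0, 21, 31, 30, 30, 2, 71, 70, 71, 0, 152, -1000]
0.2 [-238, -236, 483, 491, 0, 0, 1, 29, 31, 29, 0, 0, -1, -1, 293, 274, 189]
0.16 [-1000, 418, 439, 1, 0, 1, 0, 0, 0, 0, 182, 251, 391, 448, 356, -1000, -1000]
0.12 [-1000, 378, 0, 0, 1, 1, 76, 89, 117, 142, 189, 252, 385, 476, 475, 303, 221]
0.08 [-1000, 324, -5, 51, 65, 68, 76, 88, 112, 143, 189, 238, 348, 478, 480, 197, 6]
0.04 [-930, 165, -1000, 55, 65, 70, 78, 89, 113, 120, 4, 7, 5, 478, 495, 499, 2]
0.0 [-927, -1000, -1000, 55, 65, 68, 33, 5, 6, 5, 5, 7, 7, 476, 477, 498, 475]
-0.04 [-933, -1000, -1000, 4, 5, 35, 35, 6, 5, 8, 6, 5, 7, 357, 475, 491, 520]
-0.08 [-1000, -249, -245, 3, 5, 5, 6, 5, 8, 61, 60, 55, 55, 357, 475, 498, 515]
```

View pics/hm.png

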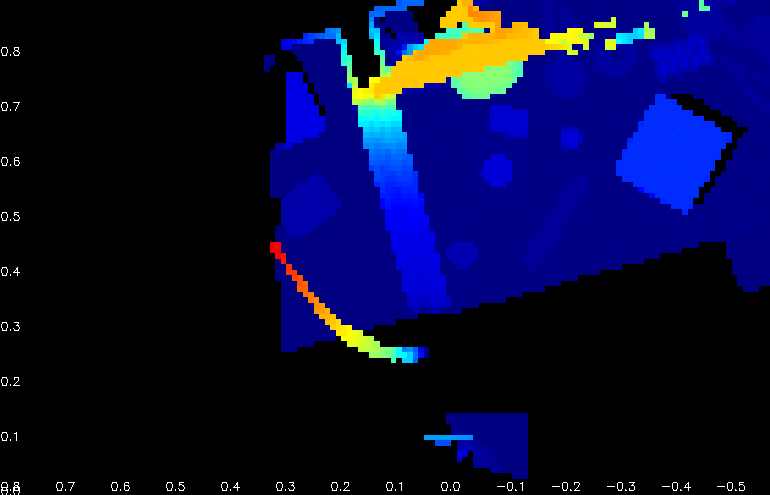

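```bash
python3 - <<'E'
from h import *
a=cv2.imread('pics/scene0.png')[360:480,240:640]; b=cv2.imread('pics/top0.png')[340:480,0:400]
cv2.imwrite('pics/bot.png',cv2.resize(np.vstack([a,b]),(800,520),interpolation=cv2.INTER_CUBIC))
for n,uv in(('scene',[(510,442),(480,455),(440,462),(350,470),(200,468),(60,472),(600,465)]),('top',[(70,470),(120,435),(165,405),(180,440),(240,400),(140,470)])):
    c=dict(np.load(n+'0.npz')); P=cloud(c)
    for u,v in uv: print(n,u,v,P[v,u].round(3),c['frame'][v,u],c['range_z'][v,u].round(3))
E
```

```text
scene 510 442 [0.269 0.125 0.384] [35 34 36] 0.401
scene 480 455 [0.294 0.161 0.428] [34 33 35] 0.353
scene 440 462 [ 0.211 -0.318 -0.948] [135 120 104] 1.671
scene 350 470 [ 0.398  0.084 -0.006] [ 90 147 213] 0.761
scene 200 468 [ 0.595  0.17  -0.004] [ 94 149 214] 0.761
scene 60 472 [0.443 0.296 0.612] [27 27 28] 0.173
scene 600 465 [ 0.078 -0.062  0.012] [77 86 98] 0.746
top 70 470 [-0.15   0.498 -0.945] [134 120 101] 1.855
top 120 435 [0.263 0.051 0.093] [94 84 70] 0.863
top 165 405 [ 0.264  0.025 -0.1  ] [30 29 29] 1.056
top 180 440 [ 0.11   0.049 -0.408] [81 77 76] 1.351
top 240 400 [ 0.112 -0.058 -0.826] [98 94 90] 1.77
top 140 470 [ 0.109  0.091 -0.205] [80 75 74] 1.147
```

View pics/bot.png

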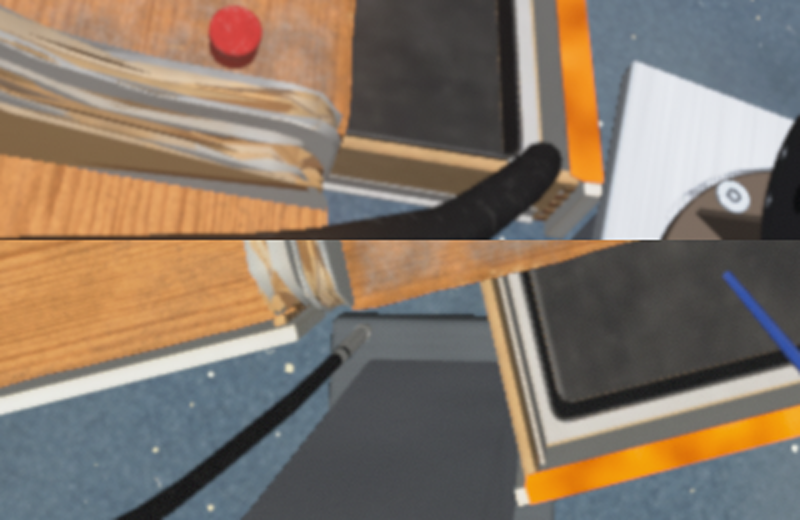

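The picture shows a black gooseneck rising from the cart to the scene camera, between the arm and the bench. It isn't clear whether it is solid, so I'll lift and tilt the tool to pass over it.

```bash
python3 -m pendant '[{"y":-5,"z":-18.7,"ax":0.6},{"y":-5,"z":-18.7,"ax":0.6},{"y":-5,"z":-18.7,"ax":0.6},{"y":-5,"z":-18.7,"ax":0.6},{"y":-5,"z":-18.7,"ax":0.6}]'; python3 -c "
from h import *
print(read_state()['joint_positions'])"
```

```text
[ 9.12781166e+01  2.05881026e+01  6.40305235e-01 -1.60990982e-02
 -7.01377091e+01 -1.65062627e+01]validation failed for argument at $[0]...
```

```bash
python3 -m pendant '[{"x":0,"y":-5,"z":-18.7,"ax":0.6,"ay":0,"az":0,"gripper":8.5},{"x":0,"y":-5,"z":-18.7,"ax":0.6,"ay":0,"az":0,"gripper":8.5},{"x":0,"y":-5,"z":-18.7,"ax":0.6,"ay":0,"az":0,"gripper":8.5},{"x":0,"y":-5,"z":-18.7,"ax":0.6,"ay":0,"az":0,"gripper":8.5},{"x":0,"y":-5,"z":-18.7,"ax":0.6,"ay":0,"az":0,"gripper":8.5}]'; python3 -c "
from h import *
print(read_state()['joint_positions'])"
```

```text
time_s: 0.52
position: [0.1901, 0.7006, 0.4245]
tool_rot: [-145.0, 0.1, -15.1]
ft_force: [0.8, -0.1, 1.4]
width: 0.0851
[ 95.68991881   1.50646502 -14.22870609  17.5288523  -42.3415593
 -30.49836429]
```

```bash
python3 -m pendant '[{"x":0,"y":-2.3,"z":-3.3,"ax":0.12,"ay":0,"az":0,"gripper":8.5},{"x":0,"y":-4.6,"z":-6.6,"ax":0.24,"ay":0,"az":0,"gripper":8.5},{"x":0,"y":-6.9,"z":-9.9,"ax":0.36,"ay":0,"az":0,"gripper":8.5},{"x":0,"y":-9.2,"z":-13.2,"ax":0.48,"ay":0,"az":0,"gripper":8.5},{"x":0,"y":-11.5,"z":-16.4,"ax":0.6,"ay":0,"az":0,"gripper":8.5}]'; python3 -m pendant '[{"x":0,"y":-18.7,"z":-7,"ax":0.36,"ay":0,"az":0,"gripper":8.5},{"x":0,"y":-18.7,"z":-7,"ax":0.36,"ay":0,"az":0,"gripper":8.5},{"x":0,"y":-18.7,"z":-7,"ax":0.36,"ay":0,"az":0,"gripper":8.5},{"x":0,"y":-18.7,"z":-7,"ax":0.36,"ay":0,"az":0,"gripper":8.5},{"x":0,"y":-18.7,"z":-7,"ax":0.36,"ay":0,"az":0,"gripper":8.5}]';  python3 -c "
from h import *
print(read_state()['joint_positions'])"
```

```text
time_s: 0.93
position: [0.2051, 0.7041, 0.5892]
tool_rot: [-118.2, -0.2, -16.5]
ft_force: [1.4, 0.3, 2.7]
width: 0.0848
time_s: 1.35
position: [0.2829, 0.6955, 0.7911]
tool_rot: [-102.9, 6.6, -25.1]
ft_force: [-0.1, 0.6, 1.3]
width: 0.0854
[  66.61386795  -10.31879999  -23.15146989   95.31106144   -0.19931833
 -102.10592825]
```

```bash
python3 -m pendant '[{"x":0,"y":-3,"z":-3,"ax":-0.12,"ay":0,"az":0,"gripper":8.5},{"x":0,"y":-5,"z":-5,"ax":-0.24,"ay":0,"az":0,"gripper":8.5},{"x":0,"y":-7,"z":-7,"ax":-0.36,"ay":0,"az":0,"gripper":8.5},{"x":0,"y":-7.7,"z":-7,"ax":-0.48,"ay":0,"az":0,"gripper":8.5},{"x":0,"y":-7.7,"z":-7,"ax":-0.56,"ay":0,"az":0,"gripper":8.5}]'; python3 -c "
from h import *
print(read_state()['joint_positions'])"
```

```text
time_s: 1.77
position: [0.2647, 0.6849, 0.7432]
tool_rot: [-105.9, 6.4, -24.5]
ft_force: [-0.2, 0.6, -0.3]
width: 0.0852
[  67.52701297  -11.81655072  -27.64071756   95.46210625   -0.16454894
 -102.13822557]
```

```bash
python3 -m pendant '[{"x":2,"y":0,"z":0,"ax":0,"ay":0.12,"az":0,"gripper":8.5},{"x":4,"y":0,"z":0,"ax":-0.06,"ay":0.24,"az":0,"gripper":8.5},{"x":6,"y":0,"z":-1,"ax":-0.15,"ay":0.3,"az":0,"gripper":8.5},{"x":8,"y":0,"z":-2,"ax":-0.25,"ay":0.35,"az":0,"gripper":8.5},{"x":8,"y":0,"z":-2,"ax":-0.35,"ay":0.35,"az":0,"gripper":8.5}]'; python3 -c "
from h import *
print(read_state()['joint_positions'])"
```

```text
time_s: 2.18
position: [0.3295, 0.6319, 0.7388]
tool_rot: [-122.3, -1.3, -41.5]
ft_force: [4.3, -0.6, 4.7]
width: 0.0847
[ 91.71092823  -6.58146758  -6.6490005   47.80588886 -52.50483628
 -59.64764226]
```

```bash
cat > fk.py <<'E'
from h import *
from scipy.optimize import least_squares
D=[([91.2784059,20.5922588,.632096509,-.0179724932,-70.1364429,-16.5072252],[.17721406,.65080928,.23034841],[179.902576,-.0112526257,-15.2349307]),
([95.68991881,1.50646502,-14.22870609,17.5288523,-42.3415593,-30.49836429],[.1901,.7006,.4245],[-145.,.1,-15.1]),
([66.61386795,-10.31879999,-23.15146989,95.31106144,-.19931833,-102.10592825],[.2829,.6955,.7911],[-102.9,6.6,-25.1]),
([67.52701297,-11.81655072,-27.64071756,95.46210625,-.16454894,-102.13822557],[.2647,.6849,.7432],[-105.9,6.4,-24.5]),
([91.71092823,-6.58146758,-6.6490005,47.80588886,-52.50483628,-59.64764226],[.3295,.6319,.7388],[-122.3,-1.3,-41.5])]
r=lambda ax,d: R.from_euler(ax,d,degrees=True).as_matrix()
def fk(q,p,s4,full=False):
    d1,a1,l2,a3,l3,d,L=p; A=r('z',q[0]); P=[np.zeros(3)]; x=A@[a1,0,d1]; P.append(x)
    A=A@r('y',q[1]); x=x+A@[0,0,l2]; P.append(x)
    A=A@r('y',-q[2]); P.append(x+A@[0,0,a3]); x=x+A@[l3,0,a3]; P.append(x)
    A=A@r('x',s4*q[3]); x=x+A@[0,d,0]; P.append(x)
    A=A@r('y',-q[4]); x=x+A@[L,0,0]; P.append(x)
    return (x,A[:,0],np.array(P)) if full else (x,A[:,0])
def fit(s4):
    f=lambda p: np.concatenate([fk(q,p,s4)[0]-x for q,x,o in D])
    return least_squares(f,[.3,0,.45,0,.45,-.19,.3])
if __name__=='__main__':
  for s4 in(1,-1):
    s=fit(s4); print(s4,s.x.round(4),'res mm',(s.fun*1000).round(1)); print([np.degrees(np.arccos(np.clip(fk(q,s.x,s4)[1]@rot(o)[:,2],-1,1))).round(1) for q,x,o in D])
    print(fk(*[D[4][0],s.x,s4],True)[2].round(3).tolist())
E
python3 fk.py
```

```text
1 [ 0.3947 -0.6605  0.3066  0.49    1.102  -0.2489  0.3368] res mm [  57.2    4.5  199.   -91.5   14.5  101.6  -10.9   -5.5 -178.1   -9.6
   -3.6 -207.6 -378.6  -21.6   85.1]
[np.float64(0.0), np.float64(23.4), np.float64(0.4), np.float64(0.4), np.float64(72.0)]
[[0.0, 0.0, 0.0], [0.02, -0.66, 0.395], [0.021, -0.695, 0.699], [0.021, -0.695, 1.189], [-0.012, 0.407, 1.188], [0.155, 0.412, 1.004], [-0.049, 0.61, 0.824]]
-1 [ 1.987e-01 -1.000e-04  6.015e-01  1.000e-04  4.637e-01 -1.918e-01
  3.732e-01] res mm [ 0.   0.   0.  -0.  -0.  -0.  -0.1  0.  -0.   0.   0.   0.   0.   0.
  0. ]
[np.float64(0.0), np.float64(0.1), np.float64(0.0), np.float64(0.0), np.float64(0.0)]
[[0.0, 0.0, 0.0], [0.0, -0.0, 0.199], [0.002, -0.069, 0.796], [0.002, -0.069, 0.796], [-0.012, 0.394, 0.796], [0.117, 0.398, 0.938], [0.33, 0.632, 0.739]]
```

```bash
cat > pl.py <<'E'
from fk import *
p=np.array([.1987,0,.6015,0,.4637,-.1918,.3732])
def A5(q): return r('z',q[0])@r('y',q[1])@r('y',-q[2])@r('x',-q[3])@r('y',-q[4])
Z=R.from_euler('y',90,degrees=True).as_matrix()
off={}
for s6 in(1,-1):
    M=[ (A5(q)@Z).T@rot(o)@r('z',-s6*q[5]) for q,x,o in D]; off[s6]=[R.from_matrix(m).as_rotvec(degrees=True).round(1) for m in M]
s6=min(off,key=lambda k:np.std(np.array(off[k]),0).sum())
M0=R.from_matrix((A5(D[0][0])@Z).T@rot(D[0][2])@r('z',-s6*D[0][0][5])).as_matrix()
def pose(q): return fk(q,p,-1)[0],A5(q)@Z@M0@r('z',s6*q[5])
def ik(x,Rt,q0):
    f=lambda q:(lambda T:np.concatenate([(T[0]-x)*5,R.from_matrix(T[1].T@Rt).as_rotvec()]))(pose(q))
    s=least_squares(f,q0,x_scale=30); return s.x,s.cost
def rel(T0,T1): # cm, rad in tool frame of T0
    return np.r_[T0[1].T@(T1[0]-T0[0])*100,R.from_matrix(T0[1].T@T1[1]).as_rotvec()].round(3)
NECK=np.array([(.264,.025,-.1),(.263,.051,.093),(.269,.125,.384),(.294,.161,.428),(.37,.23,.52),(.443,.296,.612),(.41,.3,.7),(.345,.307,.793)])
NK=np.concatenate([np.linspace(a,b,12) for a,b in zip(NECK[:-1],NECK[1:])])
def clear(q):
    P=fk(q,p,-1,True)[2][1:]; S=np.concatenate([np.linspace(a,b,25) for a,b in zip(P[:-1],P[1:])]); return np.linalg.norm(S[:,None]-NK[None],axis=2).min()
def down(yaw): return rot([180,0,yaw])
def path(qs):
    q=np.array(qs[0])
    for k in qs[1:]:
        k=np.array(k); T0,T1=pose(q),pose(k); n=max(np.linalg.norm(T1[0]-T0[0])/.04,np.degrees(np.linalg.norm(rel(T0,T1)[3:]))/7,abs(k-q)[:3].max()/7.5,abs(k-q)[3:].max()/10); calls=int(np.ceil(n/5))
        print('-> ',k.round(1),'calls',calls)
        for i in range(calls):
            a=q+(k-q)*i/calls; b=q+(k-q)*(i+1)/calls
            print('  ',rel(pose(a),pose(b)),'clear %.3f'%min(clear(a+(b-a)*f) for f in(.25,.5,.75,1)),pose(b)[0].round(3))
        q=k
def now(): return np.array(read_state()['joint_positions'])
E
python3 - <<'E'
from pl import *
print(s6,off[s6],R.from_matrix(M0).as_rotvec(degrees=True)); q=now(); s=read_state(); print(pose(q)[0]-s['position'])
Rj=down(45)
qh,c=ik(np.array([.60,-.02,.40]),Rj,[20,10,10,0,-60,60]); print('high',qh,c)
q2,c=ik(np.array([.592,-.105,.12]),Rj,qh); print('jar',q2,c)
for y in(-44,-30,15,60,90): print(y,ik(np.array([.592,-.105,.02]),down(y),qh)[0].round(1))
q6=q[5]
path([q,[92,-20,20,0,-40,-40],[30,-20,20,0,-40,0],[20,0,10,0,-50,40],qh,q2])
E
```

```text
-1 [array([  0.,  -0., -90.]), array([ -0.1,  -0. , -90. ]), array([ -0.,   0., -90.]), array([ -0.,   0., -90.]), array([ -0.,  -0., -90.])] [ 2.34362560e-07 -1.57654738e-07 -9.00000000e+01]
[-6.02674567e-05  4.88773114e-05 -1.46098561e-04]
high [ 1.67228855e+01  1.01022835e+01  7.91785990e+00 -4.87198939e-08
 -8.78155766e+01  1.18277114e+02] 5.604367979317917e-23
jar [ 8.54525765e+00  1.90062073e+01 -1.72465388e+01 -6.05534236e-08
 -5.37472541e+01  1.26454742e+02] 8.358315596958864e-17
-44 [  8.5  25.8 -22.6  -0.  -41.6  37.5]
-30 [  8.5  25.8 -22.6  -0.  -41.6  51.5]
15 [  8.5  25.8 -22.6  -0.  -41.6  96.5]
60 [  8.5  25.8 -22.6  -0.  -41.6 141.5]
90 [  8.5  25.8 -22.6  -0.  -41.6 171.5]
->  [ 92 -20  20   0 -40 -40] calls 2
   [ -2.842  -8.037 -12.363   0.079  -0.424   0.257] clear 0.230 [0.265 0.607 0.872]
   [-11.803  -9.528 -16.591   0.156  -0.482   0.184] clear 0.250 [0.173 0.529 1.062]
->  [ 30 -20  20   0 -40   0] calls 3
   [ 13.186 -11.064 -10.133   0.199   0.302  -0.23 ] clear 0.272 [0.349 0.434 1.062]
   [ 15.382  -7.725 -10.133   0.124   0.34   -0.23 ] clear 0.269 [0.4
[... 176 characters left out ...]
1 -0.225] clear 0.275 [0.645 0.11  0.93 ]
   [ 1.052 13.055  9.23  -0.238 -0.028 -0.212] clear 0.229 [0.718 0.101 0.787]
   [-1.424 12.382  9.316 -0.222 -0.087 -0.2  ] clear 0.189 [0.763 0.074 0.641]
->  [ 16.7  10.1   7.9  -0.  -87.8 118.3] calls 3
   [-6.02   9.25   3.357 -0.187 -0.227 -0.438] clear 0.185 [0.726 0.046 0.535]
   [-8.523  5.111  3.282 -0.063 -0.286 -0.435] clear 0.184 [0.669 0.014 0.454]
   [-8.848  0.744  2.969  0.074 -0.284 -0.433] clear 0.184 [ 0.6  -0.02  0.4 ]
->  [  8.5  19.  -17.2  -0.  -53.7 126.5] calls 2
   [-1.529  3.891 14.494  0.     0.    -0.   ] clear 0.184 [ 0.617 -0.058  0.255]
   [-5.047  1.554 13.506 -0.    -0.     0.   ] clear 0.190 [ 0.592 -0.105  0.12 ]
```

```bash
python3 -m pendant '[{"x":-2.8,"y":-8,"z":-12.4,"ax":0.08,"ay":-0.42,"az":0.26,"gripper":8.5},{"x":-2.8,"y":-8,"z":-12.4,"ax":0.08,"ay":-0.42,"az":0.26,"gripper":8.5},{"x":-2.8,"y":-8,"z":-12.4,"ax":0.08,"ay":-0.42,"az":0.26,"gripper":8.5},{"x":-2.8,"y":-8,"z":-12.4,"ax":0.08,"ay":-0.42,"az":0.26,"gripper":8.5},{"x":-2.8,"y":-8,"z":-12.4,"ax":0.08,"ay":-0.42,"az":0.26,"gripper":8.5}]'; python3 -m pendant '[{"x":-11.8,"y":-9.5,"z":-16.6,"ax":0.16,"ay":-0.48,"az":0.18,"gripper":8.5},{"x":-11.8,"y":-9.5,"z":-16.6,"ax":0.16,"ay":-0.48,"az":0.18,"gripper":8.5},{"x":-11.8,"y":-9.5,"z":-16.6,"ax":0.16,"ay":-0.48,"az":0.18,"gripper":8.5},{"x":-11.8,"y":-9.5,"z":-16.6,"ax":0.16,"ay":-0.48,"az":0.18,"gripper":8.5},{"x":-11.8,"y":-9.5,"z":-16.6,"ax":0.16,"ay":-0.48,"az":0.18,"gripper":8.5}]'
python3 - <<'E'
from pl import *
q=now(); print(q.round(1))
qh,c=ik(np.array([.58,-.03,.35]),down(45),[20,10,10,0,-60,60])
path([q,[30,-20,20,0,-40,0],[24,-12,15,0,-75,50],qh,ik(np.array([.592,-.105,.12]),down(45),qh)[0]])
E
```

```text
time_s: 2.6
position: [0.2647, 0.6035, 0.8835]
tool_rot: [-113.3, 24.1, -26.6]
ft_force: [-0.3, -0.7, 0.4]
width: 0.0849
time_s: 3.02
position: [0.1751, 0.5357, 1.0457]
tool_rot: [-89.0, 40.5, 2.9]
ft_force: [0.9, 1.9, -1.7]
width: 0.085
[ 90.6 -20.5  17.5  -2.7 -37.2 -38.4]
->  [ 30 -20  20   0 -40   0] calls 3
   [ 12.65  -11.732 -10.479   0.198   0.304  -0.238] clear 0.259 [0.351 0.438 1.051]
   [ 15.026  -8.379 -10.438   0.121   0.342  -0.236] clear 0.259 [0.481 0.284 1.057]
   [ 16.534  -4.574 -10.394   0.038   0.361  -0.234] clear 0.275 [0.549 0.095 1.062]
->  [ 24 -12  15   0 -75  50] calls 2
   [ 2.914 18.095  2.831 -0.423 -0.041 -0.419] clear 0.275 [0.588 0.084 0.881]
   [-4.279 15.774  3.365 -0.361 -0.223 -0.399] clear 0.275 [0.569 0.044 0.72 ]
->  [ 1.630e+01  8.600e+00 -1.000e-01 -0.000e+00 -8.130e+01  1.187e+02] calls 3
   [-3.846  6.519 11.229 -0.14  -0.203 -0.361] clear 0.207 [0.6   0.029 0.589]
   [-5.456  4.328 10.754 -0.04  -0.243 -0.356] clear 0.180 [0.603 0.003 0.464]
   [-6.099  1.823 10.243  0.068 -0.236 -0.353] clear 0.176 [ 0.58 -0.03  0.35]
->  [  8.5  19.  -17.2  -0.  -53.7 126.5] calls 2
   [-1.016  3.815 11.768  0.     0.    -0.   ] clear 0.180 [ 0.6   -0.064  0.232]
   [-3.439  2.337 11.232 -0.    -0.     0.   ] clear 0.188 [ 0.592 -0.105  0.12 ]
```

```bash
python3 -m pendant '[{"x":12.6,"y":-11.7,"z":-10.5,"ax":0.2,"ay":0.3,"az":-0.24,"gripper":8.5},{"x":12.6,"y":-11.7,"z":-10.5,"ax":0.2,"ay":0.3,"az":-0.24,"gripper":8.5},{"x":12.6,"y":-11.7,"z":-10.5,"ax":0.2,"ay":0.3,"az":-0.24,"gripper":8.5},{"x":12.6,"y":-11.7,"z":-10.5,"ax":0.2,"ay":0.3,"az":-0.24,"gripper":8.5},{"x":12.6,"y":-11.7,"z":-10.5,"ax":0.2,"ay":0.3,"az":-0.24,"gripper":8.5}]'
python3 -m pendant '[{"x":15,"y":-8.4,"z":-10.4,"ax":0.12,"ay":0.34,"az":-0.24,"gripper":8.5},{"x":15,"y":-8.4,"z":-10.4,"ax":0.12,"ay":0.34,"az":-0.24,"gripper":8.5},{"x":15,"y":-8.4,"z":-10.4,"ax":0.12,"ay":0.34,"az":-0.24,"gripper":8.5},{"x":15,"y":-8.4,"z":-10.4,"ax":0.12,"ay":0.34,"az":-0.24,"gripper":8.5},{"x":15,"y":-8.4,"z":-10.4,"ax":0.12,"ay":0.34,"az":-0.24,"gripper":8.5}]'
python3 -m pendant '[{"x":16.5,"y":-4.6,"z":-10.4,"ax":0.04,"ay":0.36,"az":-0.23,"gripper":8.5},{"x":16.5,"y":-4.6,"z":-10.4,"ax":0.04,"ay":0.36,"az":-0.23,"gripper":8.5},{"x":16.5,"y":-4.6,"z":-10.4,"ax":0.04,"ay":0.36,"az":-0.23,"gripper":8.5},{"x":16.5,"y":-4.6,"z":-10.4,"ax":0.04,"ay":0.36,"az":-0.23,"gripper":8.5},{"x":16.5,"y":-4.6,"z":-10.4,"ax":0.04,"ay":0.36,"az":-0.23,"gripper":8.5}]'
python3 - <<'E'
from pl import *
q=now(); print(q.round(1))
qh,c=ik(np.array([.58,-.03,.35]),down(45),[20,10,10,0,-60,60])
path([q,[24,-12,15,0,-75,50],qh,ik(np.array([.592,-.105,.12]),down(45),qh)[0]])
E
```

```text
time_s: 3.43
position: [0.3468, 0.4391, 1.0525]
tool_rot: [-89.5, 25.8, -19.5]
ft_force: [1.8, -0.6, -1.0]
width: 0.085
time_s: 3.85
position: [0.469, 0.2898, 1.0593]
tool_rot: [-89.7, 12.4, -40.6]
ft_force: [2.2, -2.6, 0.4]
width: 0.0854
time_s: 4.27
position: [0.5297, 0.1062, 1.0657]
tool_rot: [-89.8, -0.6, -61.5]
ft_force: [2.3, -2.7, 0.1]
width: 0.0848
[ 38.9 -23.1  11.5  18.  -35.8 -14.2]
->  [ 24 -12  15   0 -75  50] calls 2
   [ 4.8200e+00  1.8265e+01  3.3670e+00 -4.3500e-01 -1.3000e-02 -4.2500e-01] clear 0.275 [0.584 0.078 0.884]
   [-4.758 15.523  4.179 -0.325 -0.268 -0.413] clear 0.275 [0.569 0.044 0.72 ]
->  [ 1.630e+01  8.600e+00 -1.000e-01 -0.000e+00 -8.130e+01  1.187e+02] calls 3
   [-3.846  6.519 11.229 -0.14  -0.203 -0.361] clear 0.207 [0.6   0.029 0.589]
   [-5.456  4.328 10.754 -0.04  -0.243 -0.356] clear 0.180 [0.603 0.003 0.464]
   [-6.099  1.823 10.243  0.068 -0.236 -0.353] clear 0.176 [ 0.58 -0.03  0.35]
->  [  8.5  19.  -17.2  -0.  -53.7 126.5] calls 2
   [-1.016  3.815 11.768  0.     0.    -0.   ] clear 0.180 [ 0.6   -0.064  0.232]
   [-3.439  2.337 11.232 -0.    -0.     0.   ] clear 0.188 [ 0.592 -0.105  0.12 ]
```

```bash
python3 -m pendant '[{"x":4.8,"y":18.3,"z":3.4,"ax":-0.43,"ay":-0.01,"az":-0.42,"gripper":8.5},{"x":4.8,"y":18.3,"z":3.4,"ax":-0.43,"ay":-0.01,"az":-0.42,"gripper":8.5},{"x":4.8,"y":18.3,"z":3.4,"ax":-0.43,"ay":-0.01,"az":-0.42,"gripper":8.5},{"x":4.8,"y":18.3,"z":3.4,"ax":-0.43,"ay":-0.01,"az":-0.42,"gripper":8.5},{"x":4.8,"y":18.3,"z":3.4,"ax":-0.43,"ay":-0.01,"az":-0.42,"gripper":8.5}]'
python3 -m pendant '[{"x":-4.8,"y":15.5,"z":4.2,"ax":-0.32,"ay":-0.27,"az":-0.41,"gripper":8.5},{"x":-4.8,"y":15.5,"z":4.2,"ax":-0.32,"ay":-0.27,"az":-0.41,"gripper":8.5},{"x":-4.8,"y":15.5,"z":4.2,"ax":-0.32,"ay":-0.27,"az":-0.41,"gripper":8.5},{"x":-4.8,"y":15.5,"z":4.2,"ax":-0.32,"ay":-0.27,"az":-0.41,"gripper":8.5},{"x":-4.8,"y":15.5,"z":4.2,"ax":-0.32,"ay":-0.27,"az":-0.41,"gripper":8.5}]'
python3 - <<'E'
from pl import *
q=now(); print(q.round(1))
qh,c=ik(np.array([.58,-.03,.35]),down(45),[20,10,10,0,-60,60])
path([q,qh,ik(np.array([.592,-.105,.12]),down(45),qh)[0]])
E
```

```text
time_s: 4.68
position: [0.5847, 0.0809, 0.8809]
tool_rot: [-116.4, -23.6, -55.2]
ft_force: [0.3, 0.4, -0.2]
width: 0.085
time_s: 5.1
position: [0.5688, 0.0485, 0.7127]
tool_rot: [-149.6, -30.1, -24.3]
ft_force: [2.1, 1.4, 0.2]
width: 0.0852
[ 23.9 -12.   14.5  -1.  -74.8  50.1]
->  [ 1.630e+01  8.600e+00 -1.000e-01 -0.000e+00 -8.130e+01  1.187e+02] calls 3
   [-3.528  6.715 10.946 -0.144 -0.199 -0.36 ] clear 0.206 [0.599 0.032 0.584]
   [-5.252  4.56  10.492 -0.045 -0.24  -0.356] clear 0.180 [0.602 0.005 0.461]
   [-5.986  2.056 10.005  0.062 -0.236 -0.354] clear 0.176 [ 0.58 -0.03  0.35]
->  [  8.5  19.  -17.2  -0.  -53.7 126.5] calls 2
   [-1.016  3.815 11.768  0.     0.    -0.   ] clear 0.180 [ 0.6   -0.064  0.232]
   [-3.439  2.337 11.232 -0.    -0.     0.   ] clear 0.188 [ 0.592 -0.105  0.12 ]
```

```bash
python3 -m pendant '[{"x":-3.5,"y":6.7,"z":10.9,"ax":-0.14,"ay":-0.2,"az":-0.36,"gripper":8.5},{"x":-3.5,"y":6.7,"z":10.9,"ax":-0.14,"ay":-0.2,"az":-0.36,"gripper":8.5},{"x":-3.5,"y":6.7,"z":10.9,"ax":-0.14,"ay":-0.2,"az":-0.36,"gripper":8.5},{"x":-3.5,"y":6.7,"z":10.9,"ax":-0.14,"ay":-0.2,"az":-0.36,"gripper":8.5},{"x":-3.5,"y":6.7,"z":10.9,"ax":-0.14,"ay":-0.2,"az":-0.36,"gripper":8.5}]'
python3 -m pendant '[{"x":-5.2,"y":4.5,"z":10.5,"ax":-0.045,"ay":-0.24,"az":-0.356,"gripper":8.5},{"x":-5.2,"y":4.5,"z":10.5,"ax":-0.045,"ay":-0.24,"az":-0.356,"gripper":8.5},{"x":-5.2,"y":4.5,"z":10.5,"ax":-0.045,"ay":-0.24,"az":-0.356,"gripper":8.5},{"x":-5.2,"y":4.5,"z":10.5,"ax":-0.045,"ay":-0.24,"az":-0.356,"gripper":8.5},{"x":-5.2,"y":4.5,"z":10.5,"ax":-0.045,"ay":-0.24,"az":-0.356,"gripper":8.5}]'
python3 -m pendant '[{"x":-6,"y":2,"z":10,"ax":0.062,"ay":-0.236,"az":-0.354,"gripper":8.5},{"x":-6,"y":2,"z":10,"ax":0.062,"ay":-0.236,"az":-0.354,"gripper":8.5},{"x":-6,"y":2,"z":10,"ax":0.062,"ay":-0.236,"az":-0.354,"gripper":8.5},{"x":-6,"y":2,"z":10,"ax":0.062,"ay":-0.236,"az":-0.354,"gripper":8.5},{"x":-6,"y":2,"z":10,"ax":0.062,"ay":-0.236,"az":-0.354,"gripper":8.5}]'
python3 -m pendant '[{"x":0,"y":0,"z":0,"ax":0,"ay":0,"az":0,"gripper":8.5},{"x":0,"y":0,"z":0,"ax":0,"ay":0,"az":0,"gripper":8.5}]'
python3 - <<'E'
from pl import *
s=read_state(); T=(s['position'],rot(s['tool_rot'])); print(now().round(1))
for z in(.14,.02): print(rel(T,(np.array([.592,-.105,z]),down(45))))
E
```

```text
time_s: 5.52
position: [0.6023, 0.0343, 0.5872]
tool_rot: [-170.2, -26.4, 2.0]
ft_force: [-0.3, 1.1, -0.8]
width: 0.0852
time_s: 5.93
position: [0.6066, 0.0079, 0.4686]
tool_rot: [179.1, -14.5, 24.7]
ft_force: [-1.3, 0.2, 0.7]
width: 0.0849
time_s: 6.35
position: [0.5863, -0.0253, 0.3593]
tool_rot: [179.9, -1.0, 44.9]
ft_force: [0.1, 1.1, 1.1]
width: 0.085
time_s: 6.52
position: [0.5867, -0.0251, 0.3629]
tool_rot: [179.7, -1.4, 44.8]
ft_force: [0.4, 0.2, -0.2]
width: 0.085
[ 16.4   8.3   1.3  -0.4 -81.6 118.5]
[-5.7860e+00  5.9130e+00  2.2194e+01  6.0000e-03 -2.4000e-02 -3.0000e-03]
[-6.075e+00  5.842e+00  3.419e+01  6.000e-03 -2.400e-02 -3.000e-03]
```

```bash
python3 -m pendant '[{"x":-2.9,"y":2.95,"z":11.1,"ax":0.006,"ay":-0.024,"az":0,"gripper":8.5},{"x":-5.8,"y":5.9,"z":14,"ax":0.006,"ay":-0.024,"az":0,"gripper":8.5},{"x":-5.8,"y":5.9,"z":19,"ax":0.006,"ay":-0.024,"az":0,"gripper":8.5},{"x":-5.8,"y":5.9,"z":22.2,"ax":0.006,"ay":-0.024,"az":0,"gripper":8.5},{"x":-5.8,"y":5.9,"z":22.2,"ax":0.006,"ay":-0.024,"az":0,"gripper":8.5}]'
python3 -m pendant '[{"x":0,"y":0,"z":0,"ax":0,"ay":0,"az":0,"gripper":8.5},{"x":0,"y":0,"z":0,"ax":0,"ay":0,"az":0,"gripper":8.5},{"x":0,"y":0,"z":0,"ax":0,"ay":0,"az":0,"gripper":8.5}]'
python3 - <<'E'
from pl import *
s=read_state(); T=(s['position'],rot(s['tool_rot'])); print(now().round(1),s['position'],s['tool_rot'])
for z in(.07,.012): print(rel(T,(np.array([.592,-.105,z]),down(45))))
E
```

```text
time_s: 6.93
position: [0.5905, -0.0985, 0.1679]
tool_rot: [179.9, -0.0, 44.8]
ft_force: [0.9, 1.0, -0.9]
width: 0.0853
time_s: 7.18
position: [0.5913, -0.0978, 0.17]
tool_rot: [180.0, 0.1, 44.9]
ft_force: [0.1, 1.2, 0.9]
width: 0.0848
[ 9.300e+00  1.620e+01 -1.410e+01  1.000e-01 -5.980e+01  1.256e+02] [ 0.5913177  -0.09782203  0.17000839] [1.79969353e+02 9.35797375e-02 4.49408955e+01]
[-4.4200e-01  5.5100e-01  1.0002e+01  1.0000e-03  2.0000e-03 -1.0000e-03]
[-4.3300e-01  5.4800e-01  1.5802e+01  1.0000e-03  2.0000e-03 -1.0000e-03]
```

```bash
python3 -m pendant '[{"x":-0.43,"y":0.55,"z":3,"ax":0,"ay":0,"az":0,"gripper":8.5},{"x":-0.43,"y":0.55,"z":6,"ax":0,"ay":0,"az":0,"gripper":8.5},{"x":-0.43,"y":0.55,"z":9,"ax":0,"ay":0,"az":0,"gripper":8.5},{"x":-0.43,"y":0.55,"z":11,"ax":0,"ay":0,"az":0,"gripper":8.5},{"x":-0.43,"y":0.55,"z":12.5,"ax":0,"ay":0,"az":0,"gripper":8.5}]'
python3 -m pendant '[{"x":0,"y":0,"z":1.5,"ax":0,"ay":0,"az":0,"gripper":8.5},{"x":0,"y":0,"z":3,"ax":0,"ay":0,"az":0,"gripper":8.5},{"x":0,"y":0,"z":3.3,"ax":0,"ay":0,"az":0,"gripper":8.5},{"x":0,"y":0,"z":3.3,"ax":0,"ay":0,"az":0,"gripper":8.5}]'
python3 - <<'E'
from pl import *
for n in('top','scene'):
    c=camera(n); P=cloud(c); b=(205,185,280,265) if n=='top' else (255,270,325,340)
    cv2.imwrite(f'pics/j1{n}.png',c['frame'])
a=cv2.imread('pics/j1top.png')[120:300,150:330]; b=cv2.imread('pics/j1scene.png')[220:400,200:380]
cv2.imwrite('pics/j1.png',cv2.resize(np.hstack([a,b]),(800,400)))
s=read_state();print(s['position'],s['tool_rot'])
E
```

```text
time_s: 7.6
position: [0.5916, -0.1042, 0.0432]
tool_rot: [-180.0, 0.1, 45.0]
ft_force: [-0.5, 0.3, 0.4]
width: 0.0851
time_s: 7.93
position: [0.591, -0.1045, 0.0103]
tool_rot: [-179.9, 0.2, 45.0]
ft_force: [-0.2, 0.3, 0.2]
width: 0.0851
[ 0.5911669  -0.10468641  0.01091355] [-1.79954237e+02  1.38979690e-01  4.49998245e+01]
```

View pics/j1.png

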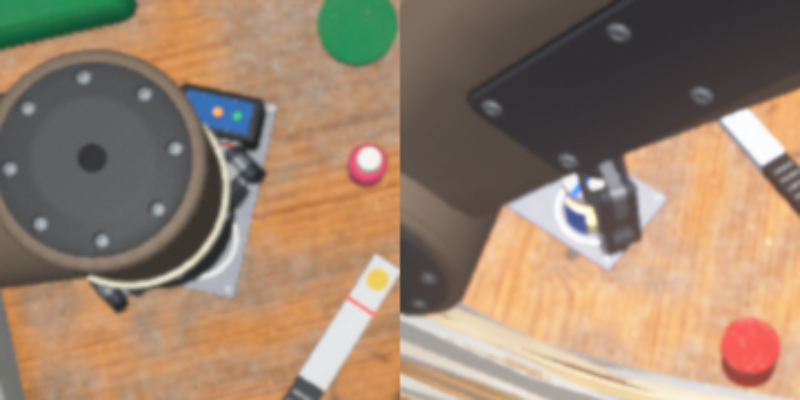

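The jar sits between the open fingers (left view (230,195), right view (590,205)). Next I grip it, turn it 1.55 rad clockwise, and release.

```bash
python3 -m pendant '[{"x":0,"y":0,"z":0,"ax":0,"ay":0,"az":0,"gripper":4},{"x":0,"y":0,"z":0,"ax":0,"ay":0,"az":0,"gripper":4},{"x":0,"y":0,"z":0,"ax":0,"ay":0,"az":0,"gripper":4},{"x":0,"y":0,"z":0,"ax":0,"ay":0,"az":0,"gripper":4},{"x":0,"y":0,"z":0,"ax":0,"ay":0,"az":0,"gripper":4}]'
python3 -m pendant '[{"x":0,"y":0,"z":0,"ax":0,"ay":0,"az":0,"gripper":4},{"x":0,"y":0,"z":0,"ax":0,"ay":0,"az":0,"gripper":4},{"x":0,"y":0,"z":0,"ax":0,"ay":0,"az":0,"gripper":4},{"x":0,"y":0,"z":0,"ax":0,"ay":0,"az":0,"gripper":4},{"x":0,"y":0,"z":0,"ax":0,"ay":0,"az":0,"gripper":4}]'
python3 -m pendant '[{"x":0,"y":0,"z":0,"ax":0,"ay":0,"az":0.06,"gripper":4},{"x":0,"y":0,"z":0,"ax":0,"ay":0,"az":0.14,"gripper":4},{"x":0,"y":0,"z":0,"ax":0,"ay":0,"az":0.22,"gripper":4},{"x":0,"y":0,"z":0,"ax":0,"ay":0,"az":0.31,"gripper":4},{"x":0,"y":0,"z":0,"ax":0,"ay":0,"az":0.4,"gripper":4}]'
```

```text
time_s: 8.45
position: [0.59, -0.1052, 0.01]
tool_rot: [-179.9, 0.2, 45.0]
ft_force: [-2.2, 0.9, 7.7]
width: 0.0469
time_s: 8.87
position: [0.59, -0.1052, 0.01]
tool_rot: [-179.9, 0.2, 45.0]
ft_force: [-1.9, 0.9, 8.0]
width: 0.0468
time_s: 9.28
position: [0.5905, -0.1053, 0.01]
tool_rot: [180.0, 0.2, 21.8]
ft_force: [-0.5, -0.1, 7.0]
width: 0.0469
```

```bash
python3 -m pendant '[{"x":0,"y":0,"z":0,"ax":0,"ay":0,"az":0.09,"gripper":4},{"x":0,"y":0,"z":0,"ax":0,"ay":0,"az":0.18,"gripper":4},{"x":0,"y":0,"z":0,"ax":0,"ay":0,"az":0.27,"gripper":4},{"x":0,"y":0,"z":0,"ax":0,"ay":0,"az":0.36,"gripper":4},{"x":0,"y":0,"z":0,"ax":0,"ay":0,"az":0.45,"gripper":4}]'
python3 -m pendant '[{"x":0,"y":0,"z":0,"ax":0,"ay":0,"az":0.09,"gripper":4},{"x":0,"y":0,"z":0,"ax":0,"ay":0,"az":0.18,"gripper":4},{"x":0,"y":0,"z":0,"ax":0,"ay":0,"az":0.27,"gripper":4},{"x":0,"y":0,"z":0,"ax":0,"ay":0,"az":0.36,"gripper":4},{"x":0,"y":0,"z":0,"ax":0,"ay":0,"az":0.45,"gripper":4}]'
python3 -m pendant '[{"x":0,"y":0,"z":0,"ax":0,"ay":0,"az":0.09,"gripper":4},{"x":0,"y":0,"z":0,"ax":0,"ay":0,"az":0.18,"gripper":4},{"x":0,"y":0,"z":0,"ax":0,"ay":0,"az":0.25,"gripper":4},{"x":0,"y":0,"z":0,"ax":0,"ay":0,"az":0.25,"gripper":4},{"x":0,"y":0,"z":0,"ax":0,"ay":0,"az":0.25,"gripper":4}]'
python3 -m pendant '[{"x":0,"y":0,"z":0,"ax":0,"ay":0,"az":0,"gripper":5.5},{"x":0,"y":0,"z":0,"ax":0,"ay":0,"az":0,"gripper":6.5},{"x":0,"y":0,"z":0,"ax":0,"ay":0,"az":0,"gripper":8},{"x":0,"y":0,"z":0,"ax":0,"ay":0,"az":0,"gripper":8},{"x":0,"y":0,"z":0,"ax":0,"ay":0,"az":0,"gripper":8}]'
python3 -m pendant '[{"x":0,"y":0,"z":-3,"ax":0,"ay":0,"az":0,"gripper":8},{"x":0,"y":0,"z":-7,"ax":0,"ay":0,"az":0,"gripper":8},{"x":0,"y":0,"z":-11,"ax":0,"ay":0,"az":0,"gripper":8},{"x":0,"y":0,"z":-14,"ax":0,"ay":0,"az":0,"gripper":8},{"x":0,"y":0,"z":-14,"ax":0,"ay":0,"az":0,"gripper":8}]'
python3 - <<'E'
from pl import *
s=read_state(); T=(s['position'],rot(s['tool_rot']))
# carrier grip: from scene rect centre (.497,-.2107), yaw -30.6, 35 mm behind
th=np.radians(-30.6); g=np.array([.497,-.2107])-.035*np.array([np.cos(th),np.sin(th)]); print(g)
print(rel(T,(np.array([*g,.15]),down(-30.6))), ik(np.array([*g,.1]),down(-30.6),now())[0].round(1))
E
```

```text
time_s: 9.7
position: [0.59, -0.1052, 0.01]
tool_rot: [179.9, 0.2, -4.0]
ft_force: [-2.5, 1.5, 8.9]
width: 0.0469
time_s: 10.12
position: [0.5899, -0.1049, 0.01]
tool_rot: [179.8, 0.2, -29.7]
ft_force: [-3.5, 4.1, 9.3]
width: 0.0471
time_s: 10.53
position: [0.5902, -0.1049, 0.01]
tool_rot: [179.8, 0.1, -43.8]
ft_force: [-1.6, 2.6, 8.9]
width: 0.0468
time_s: 10.95
position: [0.589, -0.1053, 0.0084]
tool_rot: [179.7, 0.2, -43.9]
ft_force: [-0.5, -0.6, 0.1]
width: 0.0801
time_s: 11.37
position: [0.5938, -0.1052, 0.1559]
tool_rot: [-179.9, -0.3, -43.8]
ft_force: [1.0, -0.4, 1.4]
width: 0.08
[ 0.46687403 -0.19288355]
[-3.1030e+00  1.5114e+01  5.4800e-01 -1.0000e-03 -5.0000e-03 -2.3000e-01] [ -0.1  12.1 -30.5  -0.  -47.4  59.5]
```

```bash
python3 -m pendant '[{"x":-3.1,"y":15.1,"z":0.5,"ax":0,"ay":0,"az":-0.23,"gripper":7},{"x":-3.1,"y":15.1,"z":0.5,"ax":0,"ay":0,"az":-0.23,"gripper":7},{"x":-3.1,"y":15.1,"z":0.5,"ax":0,"ay":0,"az":-0.23,"gripper":7},{"x":-3.1,"y":15.1,"z":0.5,"ax":0,"ay":0,"az":-0.23,"gripper":7},{"x":-3.1,"y":15.1,"z":0.5,"ax":0,"ay":0,"az":-0.23,"gripper":7}]'
python3 - <<'E'
from pl import *
import m as mm
fr=[]
for n in('top','scene'):
    c=camera(n); np.savez(f'{n}1.npz',**c); cl=cloud(c); fr.append(c['frame'])
    b=(205,185,280,265) if n=='top' else (255,270,325,340)
    box=np.zeros((480,640),bool); box[b[1]:b[3],b[0]:b[2]]=1
    k=box&(cl[...,2]>.05)&(cl[...,2]<.065); P=cl[k]; ctr=cv2.minEnclosingCircle((P[:,:2]*1000).astype(np.float32)) if len(P) else None
    bl=mm.pick(c,cl,(95,90,60),(125,255,255),b)&(cl[...,2]>.052)&(cl[...,2]<.066); v,u=np.nonzero(bl)
    print('>>',n,ctr,len(u))
    if len(u)>8:
        Q=np.array([cast(c,a,d,.056)[:2] for a,d in zip(u,v)])*1000; f=cv2.fitLine(Q.astype(np.float32),cv2.DIST_L2,0,.01,.01).ravel()
        print('>> stripe fit',f,np.degrees(np.arctan2(f[1],f[0])),'ctr->mean',np.degrees(np.arctan2(*(Q.mean(0)-ctr[0])[::-1])))
s=read_state(); print('>>',s['position'],s['tool_rot'])
cv2.imwrite('pics/v2.png',cv2.resize(np.hstack([fr[0][120:360,170:490],fr[1][150:390,190:510]]),(800,300)))
E
```

```text
time_s: 11.78
position: [0.458, -0.1941, 0.1441]
tool_rot: [179.7, 0.4, -30.8]
ft_force: [-0.4, 0.3, -0.3]
width: 0.0701
roof top 8958 0.11664408761209327 ((622.0225219726562, -421.618896484375), (143.26673889160156, 153.4555206298828), 59.66510009765625)
[[520.0, -445.0], [652.0, -522.0], [724.0, -399.0], [592.0, -321.0]]
roof scene 4046 0.11527736635442326 ((620.2869262695312, -420.6817321777344), (145.032470703125, 155.95697021484375), 60.11115646362305)
[[517.0, -445.0], [652.0, -522.0], [724.0, -397.0], [589.0, -319.0]]
carrier top 1501 0.014600820520954239 ((527.0349731445312, -165.90602111816406), (130.20468139648438, 180.07275390625), 58.896175384521484)
[[416.0, -175.0], [570.0, -268.0], [638.0, -157.0], [484.0, -64.0]]
carrier scene 1214 0.013410015278650655 ((497.2418212890625, -210.6956787109375), (26.83107566833496, 180.30368041992188), 59.33915710449219)
[[413.0, -176.0], [568.0, -268.0], [582.0, -245.0], [427.0, -153.0]]
jar top 634 0.05727223187422181 ((592.9296264648438, -104.73635864257812), 23.854692459106445) [ 0.59299639 -0.10565863  0.05721093]
stripe 41 224.536
[... 1217 characters left out ...]
977105 -0.04020873  0.03      ]
handle end [ 0.42650427 -0.17278983  0.014     ]
tip [ 0.57265594 -0.25584127  0.014     ]
window scene [ 0.55754234 -0.39371597  0.06303346] [array([ 0.57 , -0.253,  0.014]), array([ 0.421, -0.163,  0.014])]
>> top ((591.278564453125, -105.66311645507812), 23.370290756225586) 38
>> stripe fit [ 9.89520252e-01 -1.44393981e-01  6.06052917e+02 -1.07839325e+02] -8.302188 ctr->mean -8.379203731286928
>> scene ((616.1591796875, -119.04951477050781), 53.51044845581055) 26
>> stripe fit [ 9.3407619e-01 -3.5707378e-01  6.0662140e+02 -1.0980495e+02] -20.920595 ctr->mean 135.89438282909683
>> [ 0.46238089 -0.1931382   0.14479098] [179.77576942   0.21922807 -30.76653403]
```

View pics/v2.png

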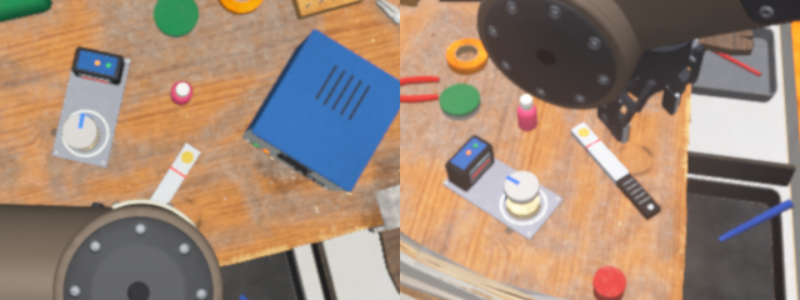

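Top view: the jar stands in its ring with the stripe at about −8 to −17° (target −11°). The reader block, tin, bottle, pot and carrier have not moved, and the gripper is above the handle. I'll descend and grip.

```bash
python3 -m pendant '[{"x":0.4,"y":-0.24,"z":3.5,"ax":0,"ay":0,"az":-0.01,"gripper":6},{"x":0.4,"y":-0.24,"z":7,"ax":0,"ay":0,"az":-0.01,"gripper":6},{"x":0.4,"y":-0.24,"z":10,"ax":0,"ay":0,"az":-0.01,"gripper":6},{"x":0.4,"y":-0.24,"z":11,"ax":0,"ay":0,"az":-0.01,"gripper":6},{"x":0.4,"y":-0.24,"z":11,"ax":0,"ay":0,"az":-0.01,"gripper":6}]'
python3 - <<'E'
from pl import *
s=read_state(); T=(s['position'],rot(s['tool_rot'])); print(s['position'],s['tool_rot'],rel(T,(np.array([.467,-.193,.001]),down(-30.2))))
E
```

```text
time_s: 12.3
position: [0.4659, -0.1921, 0.0319]
tool_rot: [179.6, 0.5, -30.1]
ft_force: [-0.9, -0.0, 0.2]
width: 0.06
[ 0.46586358 -0.19210438  0.03189368] [179.60193431   0.54549748 -30.06871526] [ 1.730e-01 -1.000e-03  3.088e+00  7.000e-03  1.000e-02  2.000e-03]
```

```bash
python3 -m pendant '[{"x":0.15,"y":0,"z":1.5,"ax":0.007,"ay":0.01,"az":0.002,"gripper":5},{"x":0.15,"y":0,"z":2.6,"ax":0.007,"ay":0.01,"az":0.002,"gripper":5},{"x":0.15,"y":0,"z":3.0,"ax":0.007,"ay":0.01,"az":0.002,"gripper":5},{"x":0.15,"y":0,"z":3.0,"ax":0.007,"ay":0.01,"az":0.002,"gripper":5},{"x":0.15,"y":0,"z":3.0,"ax":0.007,"ay":0.01,"az":0.002,"gripper":4}]'
python3 -m pendant '[{"x":0,"y":0,"z":0,"ax":0,"ay":0,"az":0,"gripper":3},{"x":0,"y":0,"z":0,"ax":0,"ay":0,"az":0,"gripper":2},{"x":0,"y":0,"z":0,"ax":0,"ay":0,"az":0,"gripper":1.5},{"x":0,"y":0,"z":0,"ax":0,"ay":0,"az":0,"gripper":1.5},{"x":0,"y":0,"z":0,"ax":0,"ay":0,"az":0,"gripper":1.5}]'
python3 -m pendant '[{"x":0,"y":0,"z":0,"ax":0,"ay":0,"az":0,"gripper":1.5},{"x":0,"y":0,"z":0,"ax":0,"ay":0,"az":0,"gripper":1.5},{"x":0,"y":0,"z":0,"ax":0,"ay":0,"az":0,"gripper":1.5}]'
```

```text
time_s: 12.72
position: [0.4693, -0.1933, 0.0056]
tool_rot: [-179.8, -0.4, -30.2]
ft_force: [1.0, 0.4, 0.3]
width: 0.0405
time_s: 13.13
position: [0.4691, -0.1934, 0.0058]
tool_rot: [-179.8, -0.4, -30.2]
ft_force: [-0.6, 0.9, 7.2]
width: 0.0221
time_s: 13.38
position: [0.4691, -0.1934, 0.0058]
tool_rot: [-179.8, -0.4, -30.2]
ft_force: [-2.5, 0.9, 6.7]
width: 0.0218
```

```bash
python3 -m pendant '[{"x":0,"y":0,"z":0,"ax":0,"ay":0,"az":0,"gripper":4},{"x":0,"y":0,"z":0,"ax":0,"ay":0,"az":0,"gripper":4},{"x":0,"y":0,"z":0.25,"ax":0,"ay":0.005,"az":0,"gripper":4},{"x":0,"y":0,"z":0.45,"ax":0,"ay":0.005,"az":0,"gripper":4},{"x":0,"y":0,"z":0.45,"ax":0,"ay":0.005,"az":0,"gripper":4}]'
python3 -m pendant '[{"x":0,"y":0,"z":0,"ax":0,"ay":0,"az":0,"gripper":3},{"x":0,"y":0,"z":0,"ax":0,"ay":0,"az":0,"gripper":2},{"x":0,"y":0,"z":0,"ax":0,"ay":0,"az":0,"gripper":1.5},{"x":0,"y":0,"z":0,"ax":0,"ay":0,"az":0,"gripper":1.5},{"x":0,"y":0,"z":0,"ax":0,"ay":0,"az":0,"gripper":1.5}]'
```

```text
time_s: 13.8
position: [0.4677, -0.1933, -0.0006]
tool_rot: [-179.9, -0.6, -30.2]
ft_force: [0.2, 0.2, -0.2]
width: 0.0402
time_s: 14.22
position: [0.4681, -0.1936, 0.0003]
tool_rot: [-179.9, -0.6, -30.2]
ft_force: [-1.7, -1.5, 5.5]
width: 0.0224
```

```bash
python3 -m pendant '[{"x":0,"y":0,"z":-1.5,"ax":0,"ay":0,"az":0,"gripper":1.5},{"x":0,"y":0,"z":-3.5,"ax":0,"ay":0,"az":0,"gripper":1.5},{"x":0,"y":0,"z":-5.5,"ax":0,"ay":0,"az":0,"gripper":1.5},{"x":0,"y":0,"z":-6.8,"ax":0,"ay":0.01,"az":0,"gripper":1.5},{"x":0,"y":0,"z":-6.8,"ax":0,"ay":0.01,"az":0,"gripper":1.5}]'
python3 -m pendant '[{"x":0,"y":2,"z":0,"ax":0,"ay":0,"az":0,"gripper":1.5},{"x":0,"y":5,"z":0,"ax":0,"ay":0,"az":0,"gripper":1.5},{"x":0,"y":8,"z":0,"ax":0,"ay":0,"az":0,"gripper":1.5},{"x":0,"y":10.5,"z":0,"ax":0,"ay":0,"az":0,"gripper":1.5},{"x":0,"y":11.9,"z":0,"ax":0,"ay":0,"az":0,"gripper":1.5}]'
python3 -m pendant '[{"x":0,"y":0,"z":0,"ax":0,"ay":0,"az":0,"gripper":1.5},{"x":0,"y":0,"z":0,"ax":0,"ay":0,"az":0,"gripper":1.5},{"x":0,"y":0,"z":0,"ax":0,"ay":0,"az":0,"gripper":1.5}]'
python3 - <<'E'
from pl import *
for n in('top','scene'):
    c=camera(n); np.savez(f'{n}2.npz',**c); cv2.imwrite(f'pics/{n}2.png',c['frame'])
a=cv2.imread('pics/top2.png'); b=cv2.imread('pics/scene2.png')
cv2.imwrite('pics/v3.png',np.hstack([cv2.resize(a[170:320,280:430],(400,400),interpolation=cv2.INTER_CUBIC),cv2.resize(b[150:290,270:410],(400,400),interpolation=cv2.INTER_CUBIC)]))
s=read_state(); print(s['position'],s['tool_rot'],s['ft_force'],now().round(1))
E
```

```text
time_s: 14.63
position: [0.4688, -0.1933, 0.0704]
tool_rot: [-179.7, -1.4, -30.2]
ft_force: [1.2, -0.0, -1.8]
width: 0.0221
time_s: 15.05
position: [0.4055, -0.2972, 0.0666]
tool_rot: [-179.9, -1.1, -30.3]
ft_force: [-0.1, 0.5, -1.8]
width: 0.0223
time_s: 15.3
position: [0.4073, -0.2957, 0.067]
tool_rot: [-179.8, -1.1, -30.2]
ft_force: [0.9, -0.3, -1.8]
width: 0.0223
[ 0.4078454  -0.29546661  0.06731097] [-179.84293323   -1.15575917  -30.17127747] [-0.66324501  1.16278904 -1.21508742] [-13.4  13.9 -33.7   0.3 -41.2  73. ]
```

View pics/v3.png

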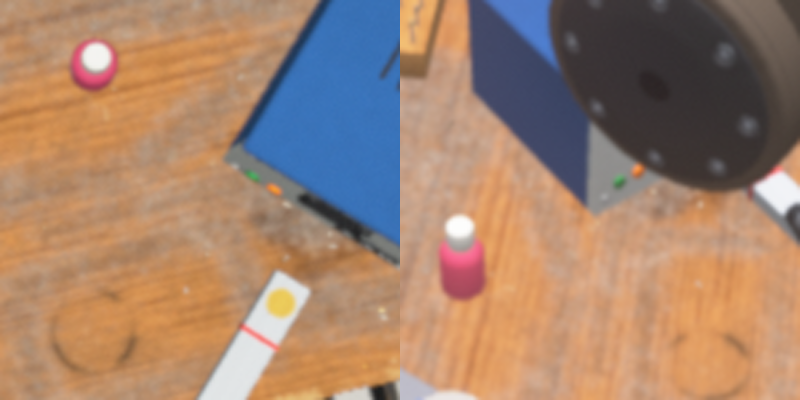

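The top view shows the carrier tip at about (388,275), just in front of the black frame, roughly (392..428, 241..268). The arm hides the window in the scene view. Next I measure the carrier line and the frame in the top image.

```bash
cat > m3.py <<'E'
from h import *
t=dict(np.load('top2.npz')); s0=dict(np.load('scene0.npz')); t0=dict(np.load('top0.npz'))
th=np.radians(-30.1); n=np.array([np.cos(th),np.sin(th)]); l=np.array([-n[1],n[0]])
def carrier(t,zlo=.06,zhi=.095,box=(330,225,420,340)):
    cl=cloud(t); m=np.zeros((480,640),bool); m[box[1]:box[3],box[0]:box[2]]=1
    H=cv2.cvtColor(t['frame'],cv2.COLOR_BGR2HSV)
    m&=(cl[...,2]>zlo)&(cl[...,2]<zhi)&(H[...,2]>120); m=cv2.erode(m.astype(np.uint8),np.ones((3,3)))>0
    P=cl[m]; P=P[(P[:,:2]@n)<.655]; a=P[:,:2]@n; b=P[:,:2]@l
    A=np.c_[a,np.ones(len(a))]; zf=np.linalg.lstsq(A,P[:,2],rcond=None)[0]
    # centre line from bins
    e=np.arange(a.min(),a.max(),.006); c=np.array([((b[(a>=x)&(a<x+.006)]).min()+(b[(a>=x)&(a<x+.006)]).max())/2 for x in e[:-1]])
    w=np.array([np.ptp(b[(a>=x)&(a<x+.006)]) for x in e[:-1]])
    k=np.polyfit(e[1:-1]+.003,c[1:],1)
    print('N',len(P),'slope z deg',np.degrees(np.arctan(zf[0])),'z at tip',zf@[a.max(),1],'tip a',a.max(),'yaw vs tester deg',np.degrees(k[0]),'lat at tip',np.polyval(k,a.max()),'mean lat',c.mean(),'w',w.round(3)); return a.max()
if __name__=='__main__':
    carrier(t)
    # rectified front views, 0.25 mm/px, lat from -.13 to .02 (left = +lat), z .12 to 0
    def rect(c,d,L,Z):
        g,h=np.meshgrid(L,Z); P=np.stack([d*n[0]+g*l[0],d*n[1]+g*l[1],h],-1); q=(P-c['xyz'])@rot(c['orientation'])
        return cv2.remap(c['frame'],(q[...,0]/q[...,2]*c['fx']+c['cx']).astype(np.float32),(q[...,1]/q[...,2]*c['fy']+c['cy']).astype(np.float32),cv2.INTER_CUBIC)
    L=np.arange(.025,-.135,-.0004); Z=np.arange(.125,0,-.0004)
    im=rect(s0,.673,L,Z); cv2.imwrite('pics/rect.png',cv2.resize(im,(800,625)) if 0 else cv2.resize(im,(768,600)))
    g=cv2.cvtColor(im,cv2.COLOR_BGR2GRAY)
    for z in(.088,.084,.08,.075,.07,.066): i=abs(Z-z).argmin(); print('z',z,[int(x) for x in g[i,::5]])
    print('lat',(L[::5]*1000).round(0).astype(int).tolist())
E
python3 m3.py
```

```text
N 762 slope z deg 0.636829358853941 z at tip 0.08255147920368922 tip a 0.6245890481612547 yaw vs tester deg -1.2651906218693523 lat at tip -0.051387634039306844 mean lat -0.049795340932247904 w [0.004 0.013 0.02  0.022 0.021 0.02  0.021 0.021 0.02  0.02  0.021 0.021
 0.021 0.021 0.021 0.021 0.02 ]
z 0.088 [75, 95, 115, 126, 127, 126, 127, 127, 128, 127, 128, 128, 129, 129, 128, 129, 128, 127, 128, 127, 127, 128, 127, 128, 128, 127, 124, 114, 93, 70, 53, 51, 51, 52, 53, 52, 54, 53, 55, 53, 54, 56, 62, 65, 62, 59, 55, 52, 53, 57, 64, 80, 104, 124, 129, 129, 128, 128, 128, 128, 128, 128, 128, 128, 128, 128, 129, 129, 128, 128, 129, 129, 129, 129, 128, 128, 130, 131, 127, 122]
z 0.084 [74, 94, 115, 126, 127, 127, 127, 127, 127, 127, 127, 128, 128, 129, 128, 127, 128, 129, 127, 128, 128, 127, 127, 127, 128, 128, 125, 114, 90, 63, 54, 60, 70, 68, 72, 69, 71, 68, 67, 67, 65, 72, 77, 91, 94, 84, 67, 55, 52, 59, 77, 95, 109, 119, 125, 128, 129, 129, 128, 129, 129, 128, 128, 128, 128, 128, 128, 128, 128, 128, 129, 129, 129, 129, 127, 127, 131, 135, 134, 127]
z 0.08 [75, 93, 114, 125, 126, 126,
[... 1254 characters left out ...]
, 127, 127, 127, 127, 128, 128, 128, 129, 127, 117, 98, 69, 52, 50, 70, 100, 134, 153, 153, 147, 138, 143, 136, 144, 138, 131, 135, 131, 116, 84, 58, 50, 66, 91, 115, 125, 128, 128, 127, 128, 128, 127, 127, 127, 127, 128, 128, 128, 129, 130, 129, 129, 129, 129, 131, 133, 137, 140, 138, 133, 130, 128]
lat [25, 23, 21, 19, 17, 15, 13, 11, 9, 7, 5, 3, 1, -1, -3, -5, -7, -9, -11, -13, -15, -17, -19, -21, -23, -25, -27, -29, -31, -33, -35, -37, -39, -41, -43, -45, -47, -49, -51, -53, -55, -57, -59, -61, -63, -65, -67, -69, -71, -73, -75, -77, -79, -81, -83, -85, -87, -89, -91, -93, -95, -97, -99, -101, -103, -105, -107, -109, -111, -113, -115, -117, -119, -121, -123, -125, -127, -129, -131, -133]
```

View pics/rect.png

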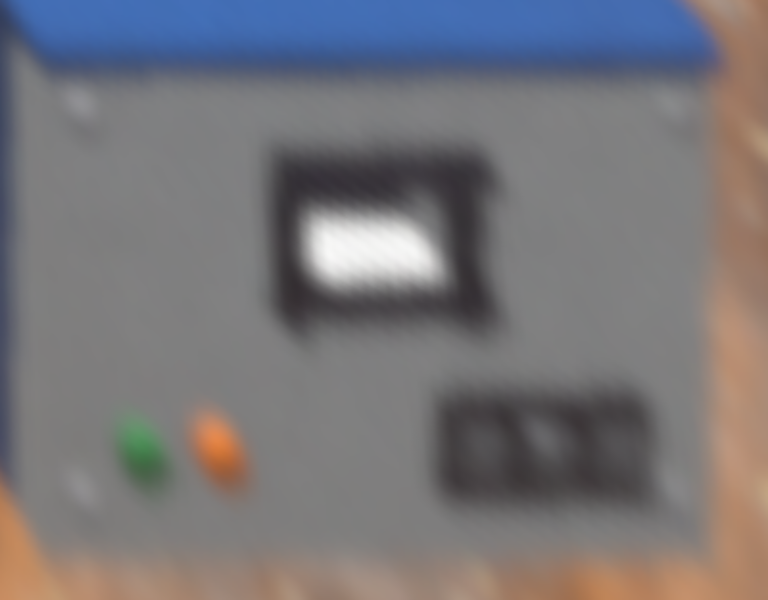

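The rectified front view shows the window centred between the corner screws (80 and 678 px, mid 379), at lateral −0.054. The carrier seems off by about 1° in yaw, so I'll measure its edges more exactly, with the frame in the same camera.

```bash
cat > m4.py <<'E'
from m3 import *
import sys
def ray(c,u,v,z):
    d=np.c_[(u-c['cx'])/c['fx'],(v-c['cy'])/c['fy'],np.ones(len(u))]@rot(c['orientation']).T; return c['xyz']+d*((z-c['xyz'][2])/d[:,2])[:,None]
def top_carrier(t,ztop,amax=.66):
    H=cv2.cvtColor(t['frame'],cv2.COLOR_BGR2HSV); v,u=np.nonzero(np.ones((480,640))); P=ray(t,u,v,ztop); a=P[:,:2]@n; b=P[:,:2]@l
    V=H[...,2][v,u].astype(float); S=H[...,1][v,u].astype(float)
    a0=np.arange(.545,.640,.004); B=np.arange(-.085,-.02,.0005); G,Q=np.meshgrid(B,a0)
    W=np.stack([Q*n[0]+G*l[0],Q*n[1]+G*l[1],np.full_like(Q,ztop)],-1); q=(W-t['xyz'])@rot(t['orientation'])
    X=(q[...,0]/q[...,2]*t['fx']+t['cx']).astype(np.float32); Y=(q[...,1]/q[...,2]*t['fy']+t['cy']).astype(np.float32)
    Sm=cv2.remap(H[...,1],X,Y,cv2.INTER_LINEAR).astype(float)
    res=[]
    for i,x in enumerate(a0):
        inn=Sm[i]<60; k=np.nonzero(inn)[0]
        if len(k)>20: res.append((x,B[k[0]],B[k[-1]]))
    res=np.array(res); w=res[:,2]-res[:,1]; ok=abs(w-np.median(w))<.003
    c=(res[ok,1]+res[ok,2])/2; k=np.polyfit(res[ok,0],c,1); print('width med',np.median(w),'yaw rel deg',np.degrees(k[0]),'lat at .62',np.polyval(k,.62),'at .57',np.polyval(k,.57),'n',ok.sum(),'edge yaws',[np.degrees(np.polyfit(res[ok,0],res[ok,j],1)[0]).round(2) for j in(1,2)])
top_carrier(t,.0825)
# frame + face in top image: gray profile along lateral just ahead of face at several (a,z)
for nm,c in(('top0',t0),('top2',t)):
  for z,aa in((.09,.670),(.088,.672),(.085,.669)):
    B=np.arange(-.09,-.015,.002); W=np.stack([aa*n[0]+B*l[0],aa*n[1]+B*l[1],np.full_like(B,z)],-1); q=(W-c['xyz'])@rot(c['orientation'])
    pr=cv2.remap(cv2.cvtColor(c['frame'],cv2.COLOR_BGR2GRAY),(q[:,0]/q[:,2]*c['fx']+c['cx']).astype(np.float32)[None],(q[:,1]/q[:,2]*c['fy']+c['cy']).astype(np.float32)[None],cv2.INTER_LINEAR)[0]
    print(nm,z,aa,pr.tolist())
print((B*1000).round(0).astype(int).tolist())
# roof edges in top: lateral extents of blue at z=.116 per depth
H=cv2.cvtColor(t0['frame'],cv2.COLOR_BGR2HSV); m=cv2.inRange(H,(95,90,40),(125,255,255)); m[:, :350]=0; m[:,520:]=0; m[:130]=0;m[300:]=0
cn=max(cv2.findContours(m,0,1)[0],key=cv2.contourArea); P=ray(t0,cn[:,0,0].astype(float),cn[:,0,1].astype(float),.116); a=P[:,:2]@n;b=P[:,:2]@l
for side in(b>b.max()-.012,b<b.min()+.012): 
    o=side&(a>a.min()+.02)&(a<a.max()-.02); k=np.polyfit(a[o],b[o],1); print('roof side rel yaw',np.degrees(k[0]),'b at face',np.polyval(k,.673),o.sum())
o=(a<a.min()+.012)&(abs(b-b.mean())<.055); k=np.polyfit(b[o],a[o],1); print('roof front rel yaw',-np.degrees(k[0]),np.polyval(k,-.053))
E
python3 m4.py
```

```text
width med 0.025500000000000023 yaw rel deg -0.8202058113749602 lat at .62 -0.05164429270537056 at .57 -0.050928528107746326 n 14 edge yaws [np.float64(-1.14), np.float64(-0.5)]
top0 0.09 0.67 [107, 109, 108, 106, 104, 102, 102, 96, 89, 70, 47, 37, 39, 45, 45, 45, 42, 45, 48, 51, 48, 48, 50, 49, 50, 51, 51, 50, 47, 42, 49, 75, 106, 120, 120, 121, 122, 126]
top0 0.088 0.672 [118, 118, 117, 118, 117, 117, 110, 90, 73, 61, 45, 39, 39, 40, 41, 41, 40, 41, 41, 41, 42, 42, 42, 42, 42, 43, 45, 48, 43, 38, 51, 84, 114, 121, 122, 120, 120, 120]
top0 0.085 0.669 [94, 96, 89, 82, 87, 93, 92, 86, 76, 57, 48, 52, 64, 71, 65, 50, 48, 61, 73, 74, 74, 74, 74, 75, 73, 78, 79, 74, 71, 71, 78, 99, 116, 120, 120, 122, 133, 144]
top2 0.09 0.67 [110, 111, 110, 108, 106, 105, 105, 99, 92, 72, 49, 37, 41, 47, 47, 47, 42, 45, 50, 53, 50, 50, 51, 49, 51, 52, 51, 51, 49, 43, 52, 79, 109, 123, 124, 124, 126, 130]
top2 0.088 0.672 [122, 122, 121, 122, 120, 119, 114, 93, 75, 64, 48, 40, 40, 43, 43, 44, 43, 42, 44, 44, 43, 44, 44, 43, 44, 45, 47, 49, 45, 39, 54, 87, 118, 124, 125, 126, 125, 125]
top2 0.085 0.669 [95, 99, 90, 83, 89, 96, 96, 89, 78, 59, 48, 54, 67, 74, 67, 52, 49, 62, 76, 76, 76, 76, 76, 77, 78, 80, 81, 76, 73, 73, 80, 102, 120, 123, 123, 125, 136, 149]
[-90, -88, -86, -84, -82, -80, -78, -76, -74, -72, -70, -68, -66, -64, -62, -60, -58, -56, -54, -52, -50, -48, -46, -44, -42, -40, -38, -36, -34, -32, -30, -28, -26, -24, -22, -20, -18, -16]
roof side rel yaw -0.31059125974721036 b at face 0.02226474336366836 61
roof side rel yaw -0.11078415556384244 b at face -0.12325970198550013 63
roof front rel yaw 0.0030670414788461315 0.673441461613869
```

In the top camera the window centre lies at lateral −0.050 to −0.052 and the carrier tip at −0.052. The carrier is about 0.7° clockwise in yaw and 0.6° nose-up. I'll correct that and approach to just short of the frame.

```bash
python3 -m pendant '[{"x":0,"y":0,"z":-0.05,"ax":0,"ay":-0.006,"az":-0.005,"gripper":1.5},{"x":0.5,"y":0,"z":-0.1,"ax":0,"ay":-0.011,"az":-0.011,"gripper":1.5},{"x":1.2,"y":0,"z":-0.1,"ax":0,"ay":-0.011,"az":-0.011,"gripper":1.5},{"x":2,"y":0,"z":-0.1,"ax":0,"ay":-0.011,"az":-0.011,"gripper":1.5},{"x":2.5,"y":0,"z":-0.1,"ax":0,"ay":-0.011,"az":-0.011,"gripper":1.5}]'
python3 -m pendant '[{"x":0.3,"y":0,"z":0,"ax":0,"ay":0,"az":0,"gripper":1.5},{"x":0.6,"y":0,"z":0,"ax":0,"ay":0,"az":0,"gripper":1.5},{"x":0.6,"y":0,"z":0,"ax":0,"ay":0,"az":0,"gripper":1.5},{"x":0.6,"y":0,"z":0,"ax":0,"ay":0,"az":0,"gripper":1.5},{"x":0.6,"y":0,"z":0,"ax":0,"ay":0,"az":0,"gripper":1.5}]'
python3 - <<'E'
import m3
from m3 import *
c=camera('top'); np.savez('top2.npz',**c); cv2.imwrite('pics/top3.png',c['frame'])
sc=camera('scene'); b=sc['frame']
cv2.imwrite('pics/v4.png',np.hstack([cv2.resize(c['frame'][190:310,320:440],(480,480),interpolation=cv2.INTER_CUBIC),cv2.resize(b[150:250,310:410],(320,480),interpolation=cv2.INTER_CUBIC)]))
carrier(c); 
s=read_state(); print(s['position'],s['tool_rot'],s['ft_force'], 'a',s['position'][:2]@n,'lat',s['position'][:2]@l)
E
python3 m4.py | head -1
```

```text
time_s: 15.82
position: [0.4307, -0.3092, 0.0692]
tool_rot: [-179.9, -0.6, -29.6]
ft_force: [0.7, 0.5, -1.5]
width: 0.0222
time_s: 16.23
position: [0.434, -0.3114, 0.069]
tool_rot: [-179.8, -0.5, -29.6]
ft_force: [-0.4, -0.8, -1.2]
width: 0.0224
N 688 slope z deg 0.09449641709579115 z at tip 0.08335608802967506 tip a 0.654946966058754 yaw vs tester deg 0.47608961524170956 lat at tip -0.049475736668740444 mean lat -0.0495174571789181 w [0.011 0.02  0.022 0.021 0.021 0.021 0.021 0.021 0.022 0.021 0.021 0.021
 0.021 0.021]
[ 0.43413519 -0.31143958  0.06917438] [-179.84931633   -0.53577371  -29.58341573] [ 0.37578044 -0.85588941 -1.01311782] a 0.5317829674951927 lat -0.05171894149106063
width med 0.026500000000000024 yaw rel deg -0.4551636389343367 lat at .62 -0.050748755742725825 at .57 -0.05035155053598769 n 12 edge yaws [np.float64(-0.67), np.float64(-0.24)]
```

View pics/v4.png

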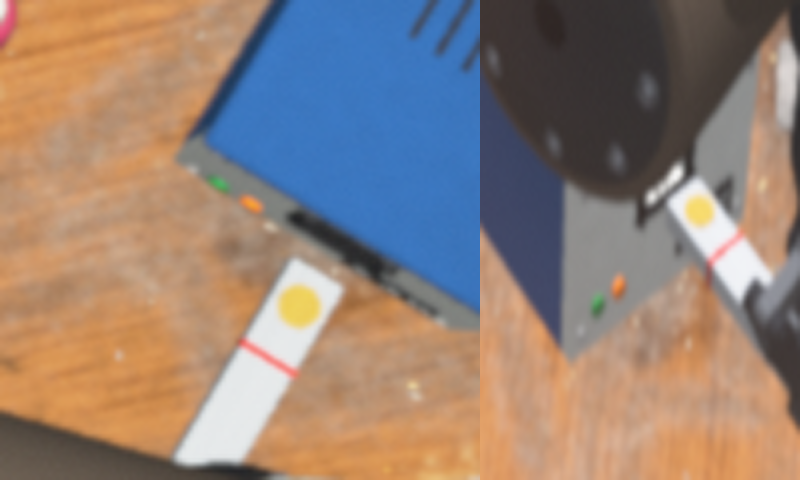

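Both views show the coupon end straight in front of the window: tip corners at (295,260) and (343,290) against the frame at (290..385, 213..270). I'll shift about 0.7 mm left and 0.6 mm down, then feed in slowly while watching the force.

```bash
python3 -m pendant '[{"x":0,"y":-0.07,"z":0.06,"ax":0,"ay":0,"az":0,"gripper":1.5},{"x":0.4,"y":-0.07,"z":0.06,"ax":0,"ay":0,"az":0,"gripper":1.5},{"x":0.8,"y":-0.07,"z":0.06,"ax":0,"ay":0,"az":0,"gripper":1.5},{"x":1.2,"y":-0.07,"z":0.06,"ax":0,"ay":0,"az":0,"gripper":1.5},{"x":1.2,"y":-0.07,"z":0.06,"ax":0,"ay":0,"az":0,"gripper":1.5}]'
python3 -m pendant '[{"x":0.2,"y":0,"z":0,"ax":0,"ay":0,"az":0,"gripper":1.5},{"x":0.4,"y":0,"z":0,"ax":0,"ay":0,"az":0,"gripper":1.5},{"x":0.6,"y":0,"z":0,"ax":0,"ay":0,"az":0,"gripper":1.5},{"x":0.6,"y":0,"z":0,"ax":0,"ay":0,"az":0,"gripper":1.5}]'
```

```text
time_s: 16.75
position: [0.4462, -0.3174, 0.0687]
tool_rot: [-179.9, -0.6, -29.6]
ft_force: [0.8, -0.1, -1.8]
width: 0.0226
time_s: 17.08
position: [0.4491, -0.3196, 0.0681]
tool_rot: [-179.9, -0.4, -29.6]
ft_force: [-4.4, 0.6, -0.3]
width: 0.0223
```

```bash
for i in 1 2; do python3 -m pendant '[{"x":0,"y":0,"z":0,"ax":0,"ay":0,"az":0,"gripper":1.5}]'; python3 -c "
from m3 import *
s=read_state();f=s['ft_force'];print('n',f[:2]@n,'l',f[:2]@l,'z',f[2],s['wrist_torque'])"; done
```

```text
time_s: 17.17
position: [0.4491, -0.3196, 0.0682]
tool_rot: [-179.9, -0.4, -29.6]
ft_force: [-5.3, 0.8, -1.0]
width: 0.0226
n -4.967960765025498 l -1.9117532831484503 z -0.9518696808405058 [ 0.18032721  1.81714303 -0.18441788]
time_s: 17.25
position: [0.4491, -0.3196, 0.0682]
tool_rot: [-179.9, -0.4, -29.6]
ft_force: [-4.7, 0.4, -1.2]
width: 0.0221
n -4.295305947401039 l -2.0131665455743186 z -1.163234143001917 [ 0.1554393   1.90939449 -0.21244231]
```

```bash
python3 -m pendant '[{"x":-0.6,"y":0,"z":0,"ax":0,"ay":0,"az":0,"gripper":1.5},{"x":-0.6,"y":0.12,"z":-0.03,"ax":0,"ay":0,"az":0,"gripper":1.5},{"x":-0.3,"y":0.12,"z":-0.03,"ax":0,"ay":0,"az":0,"gripper":1.5},{"x":0,"y":0.12,"z":-0.03,"ax":0,"ay":0,"az":0,"gripper":1.5},{"x":0,"y":0.12,"z":-0.03,"ax":0,"ay":0,"az":0,"gripper":1.5}]'
for i in 1 2; do python3 -m pendant '[{"x":0.1,"y":0,"z":0,"ax":0,"ay":0,"az":0,"gripper":1.5},{"x":0.1,"y":0,"z":0,"ax":0,"ay":0,"az":0,"gripper":1.5}]'; python3 -c "
from m3 import *
s=read_state();f=s['ft_force'];print('n',f[:2]@n,'l',f[:2]@l,'z',f[2],s['wrist_torque'],'a',s['position'][:2]@n,'lat',s['position'][:2]@l)"; done
```

```text
time_s: 17.67
position: [0.4506, -0.3213, 0.0692]
tool_rot: [-179.9, -0.6, -29.6]
ft_force: [-0.6, -1.5, -0.9]
width: 0.0225
time_s: 17.83
position: [0.4512, -0.3216, 0.0691]
tool_rot: [-179.9, -0.6, -29.6]
ft_force: [-0.4, -0.9, -1.5]
width: 0.0225
n 0.10251300816375832 l -0.9402282409289517 z -1.4803578570234388 [-0.48802258  0.20634643 -0.16632546] a 0.5516419836277734 lat -0.05200276908171866
time_s: 18.0
position: [0.4518, -0.322, 0.069]
tool_rot: [-179.9, -0.6, -29.6]
ft_force: [-1.0, -1.5, -1.5]
width: 0.0224
n -0.07134322571401559 l -1.7995485726711093 z -1.5055638658950101 [-0.40604832  0.25642377 -0.12703766] a 0.5523087397743884 lat -0.052003074911409444
```

```bash
cat > f.py <<'E'
from m3 import *
s=read_state();f=s['ft_force'];print('n',(f[:2]@n).round(2),'l',(f[:2]@l).round(2),'z',f[2].round(2),s['wrist_torque'].round(2),'a',(s['position'][:2]@n).round(4),'lat',(s['position'][:2]@l).round(4))
E
python3 -m pendant '[{"x":0.2,"y":0.02,"z":0,"ax":0,"ay":0,"az":0,"gripper":1.5},{"x":0.4,"y":0.04,"z":0,"ax":0,"ay":0,"az":0,"gripper":1.5},{"x":0.6,"y":0.04,"z":0,"ax":0,"ay":0,"az":0,"gripper":1.5},{"x":0.6,"y":0.04,"z":0,"ax":0,"ay":0,"az":0,"gripper":1.5}]'; python3 f.py
python3 -m pendant '[{"x":0.2,"y":0,"z":0,"ax":0,"ay":0,"az":0,"gripper":1.5},{"x":0.4,"y":0,"z":0,"ax":0,"ay":0,"az":0,"gripper":1.5},{"x":0.6,"y":0,"z":0,"ax":0,"ay":0,"az":0,"gripper":1.5},{"x":0.6,"y":0,"z":0,"ax":0,"ay":0,"az":0,"gripper":1.5}]'; python3 f.py
```

```text
time_s: 18.33
position: [0.4572, -0.3254, 0.0691]
tool_rot: [-179.9, -0.6, -29.6]
ft_force: [-0.4, -0.9, -1.5]
width: 0.0221
n 0.08 l -0.96 z -1.49 [-0.21  0.07 -0.04] a 0.5587 lat -0.0522
time_s: 18.67
position: [0.4623, -0.3284, 0.0692]
tool_rot: [-179.9, -0.6, -29.6]
ft_force: [-0.8, 0.1, -1.4]
width: 0.0222
n -0.75 l -0.26 z -1.38 [-0.12  0.01 -0.07] a 0.5646 lat -0.0523
```

```bash
python3 -m pendant '[{"x":0.3,"y":0,"z":0,"ax":0,"ay":0,"az":0,"gripper":1.5},{"x":0.6,"y":0,"z":0,"ax":0,"ay":0,"az":0,"gripper":1.5},{"x":0.9,"y":0,"z":0,"ax":0,"ay":0,"az":0,"gripper":1.5},{"x":1.2,"y":0,"z":0,"ax":0,"ay":0,"az":0,"gripper":1.5},{"x":1.2,"y":0,"z":0,"ax":0,"ay":0,"az":0,"gripper":1.5}]'; python3 f.py
python3 -m pendant '[{"x":0.3,"y":0,"z":0,"ax":0,"ay":0,"az":0,"gripper":1.5},{"x":0.6,"y":0,"z":0,"ax":0,"ay":0,"az":0,"gripper":1.5},{"x":0.9,"y":0,"z":0,"ax":0,"ay":0,"az":0,"gripper":1.5},{"x":1.0,"y":0,"z":0,"ax":0,"ay":0,"az":0,"gripper":1.5},{"x":1.0,"y":0,"z":0,"ax":0,"ay":0,"az":0,"gripper":1.5}]'; python3 f.py
python3 - <<'E'
from m3 import *
c=camera('top'); np.savez('top4.npz',**c); b=camera('scene')['frame']
cv2.imwrite('pics/v5.png',np.hstack([cv2.resize(c['frame'][180:300,330:450],(400,400),interpolation=cv2.INTER_CUBIC),cv2.resize(b[150:250,310:410],(400,400),interpolation=cv2.INTER_CUBIC)]))
H=cv2.cvtColor(c['frame'],cv2.COLOR_BGR2HSV); m=cv2.inRange(H,(0,80,120),(8,255,255))|cv2.inRange(H,(170,80,120),(180,255,255)); m[:,:340]=0;m[:,450:]=0;m[:200]=0;m[300:]=0
v,u=np.nonzero(m); Q=np.array([cast(c,x,y,.082)[:2] for x,y in zip(u,v)]); print('red line a,lat',len(u),(Q@n).mean() if len(u) else None,(Q@l).mean() if len(u) else None)
b=dict(np.load('top0.npz')); 
for nm,k,bx in(('jar',c,(205,185,280,265)),):
    cl=cloud(k); box=np.zeros((480,640),bool); box[bx[1]:bx[3],bx[0]:bx[2]]=1; P=cl[box&(cl[...,2]>.05)&(cl[...,2]<.065)]; print('jar',cv2.minEnclosingCircle((P[:,:2]*1000).astype(np.float32)) if len(P) else None)
E
```

```text
time_s: 19.08
position: [0.4728, -0.3344, 0.0692]
tool_rot: [-179.9, -0.6, -29.6]
ft_force: [-0.4, -0.3, -1.7]
width: 0.0224
n -0.18 l -0.51 z -1.69 [-0.25  0.03 -0.  ] a 0.5768 lat -0.0522
time_s: 19.5
position: [0.4813, -0.3392, 0.0693]
tool_rot: [-179.9, -0.6, -29.6]
ft_force: [-0.6, -1.4, -0.5]
width: 0.0223
n 0.18 l -1.51 z -0.5 [-0.42  0.06 -0.07] a 0.5865 lat -0.0521
red line a,lat 1 0.6823513953198438 0.021932307349734118
jar None
```

View pics/v5.png

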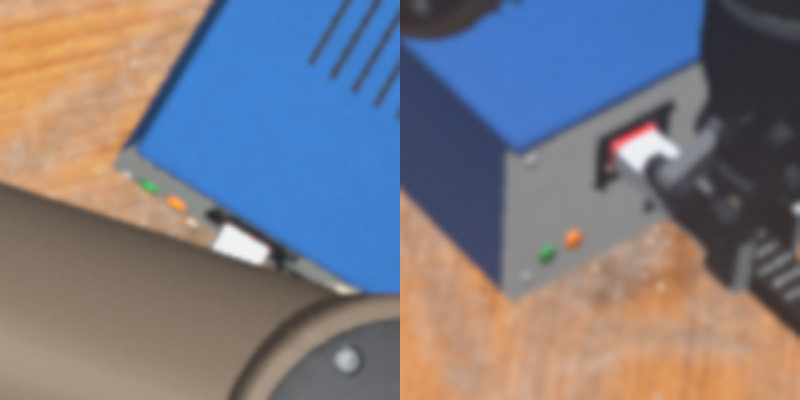

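The red line sits just in the window's frame (right view (632,132)) and the forces are about 1 N. I'll settle, check the jar once more, then hand in.

```bash
python3 -m pendant '[{"x":0.1,"y":0,"z":0,"ax":0,"ay":0,"az":0,"gripper":1.5},{"x":0.1,"y":0,"z":0,"ax":0,"ay":0,"az":0,"gripper":1.5},{"x":0.1,"y":0,"z":0,"ax":0,"ay":0,"az":0,"gripper":1.5},{"x":0.1,"y":0,"z":0,"ax":0,"ay":0,"az":0,"gripper":1.5},{"x":0.1,"y":0,"z":0,"ax":0,"ay":0,"az":0,"gripper":1.5}]'; python3 f.py
python3 -m pendant '[{"x":0,"y":0,"z":0,"ax":0,"ay":0,"az":0,"gripper":1.5},{"x":0,"y":0,"z":0,"ax":0,"ay":0,"az":0,"gripper":1.5},{"x":0,"y":0,"z":0,"ax":0,"ay":0,"az":0,"gripper":1.5},{"x":0,"y":0,"z":0,"ax":0,"ay":0,"az":0,"gripper":1.5},{"x":0,"y":0,"z":0,"ax":0,"ay":0,"az":0,"gripper":1.5}]'; python3 f.py
python3 - <<'E'
from m3 import *
a=dict(np.load('scene0.npz')); c=camera('scene')
def cen(f,lo,hi,b):
    m=cv2.inRange(cv2.cvtColor(f,cv2.COLOR_BGR2HSV),lo,hi)[b[1]:b[3],b[0]:b[2]]; M=cv2.moments(m,True); return (M['m00'],round(M['m10']/max(M['m00'],1)+b[0],1),round(M['m01']/max(M['m00'],1)+b[1],1))
for nm,lo,hi,b in(('tin',(50,80,40),(85,255,255),(215,212,262,248)),('bottle',(160,80,80),(179,255,255),(275,222,308,260)),('pot',(0,120,80),(8,255,255),(335,355,380,400)),('jar stripe',(95,90,60),(125,255,255),(262,284,306,312))):
    print(nm,cen(a['frame'],lo,hi,b),cen(c['frame'],lo,hi,b))
cl=cloud(c); bx=np.zeros((480,640),bool); bx[280:335,262:320]=1; P=cl[bx&(cl[...,2]>.05)&(cl[...,2]<.062)]; print('jar',len(P),cv2.minEnclosingCircle((P[:,:2]*1000).astype(np.float32)),P.mean(0))
E
```

```text
time_s: 20.02
position: [0.4817, -0.3395, 0.0694]
tool_rot: [-179.9, -0.5, -29.6]
ft_force: [0.0, -0.9, -1.1]
width: 0.0226
n 0.48 l -0.75 z -1.13 [-0.26  0.24 -0.14] a 0.587 lat -0.0521
time_s: 20.43
position: [0.4817, -0.3394, 0.0693]
tool_rot: [-179.9, -0.5, -29.6]
ft_force: [-0.8, -0.3, -1.3]
width: 0.0223
n -0.53 l -0.66 z -1.28 [-0.25  0.38 -0.1 ] a 0.587 lat -0.0521
tin (604.0, 237.2, 229.4) (596.0, 237.3, 229.3)
bottle (239.0, 291.3, 244.2) (238.0, 291.3, 244.2)
pot (697.0, 356.9, 377.5) (694.0, 356.9, 377.6)
jar stripe (33.0, 280.5, 303.4) (28.0, 279.5, 293.5)
jar 570 ((589.4259643554688, -105.30667114257812), 24.059995651245117) [ 0.58813606 -0.10388129  0.05587017]
```

```bash
python3 -c "
from workcell import ticket
print(ticket.sign_off())"
```

```text
the job is handed in; nothing more can be done
None
```

I turned the jar to face the reader's window and let go of it, then fed the carrier through the tester's window up to the red line. I handed in while still holding it there, at 20.4 s of the 64 s allowed. The hand-in reports no verdict, so these are only my own last checks:

- **Jar:** I turned it about 1.55 rad clockwise. The lid stripe points at about −8° (top camera) to −15° (scene camera), against the reader's axis at about −11°. The jar stands about 3–5 mm from the ring's centre.
- **Carrier:** The tip is about 39 mm past the front face, worked out from the arm's position. The picture just before the final 0.5 mm move shows the red line at the window. The underside is about 69 mm above the bench. The last carrier measurement, before insertion, put it level and in line within about 0.5°.
- **Force:** In the final hold the readings were under 1.5 N, about the same as the carrier's own weight.
- **Tin, bottle and pot:** They have not moved in the scene image.

**What went wrong or disagreed:**
- My first approach touched the window's bevel with about 5 N. I backed off, shifted 1.2 mm and it went in freely.
- The two cameras disagreed by 2–4 mm on the sideways position of the window, so I relied on the top camera and the contact forces.
- The top camera's last check of the jar failed because the arm was in the way. I used the scene camera instead.
- On the way in I lifted the arm over a black gooseneck between it and the bench. One call there ran the wrist to a joint's end of range, and I backed out of it.

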